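# Clear the lapping plate: pack the good tools away, wipe the scrap into the pan

## Task

Clear the lapping plate for the next job. First put the steel weight and the dressing stone, which are still good, into the blue tray beside the weight already there, all three standing upright and flat on its floor, set down rather than dropped. Then take the scraper from its cradle, wipe every glass off-cut and worn stub off the plate into the yellow pan without touching the scrap with the gripper or arm, put the scraper back in its cradle as you found it, and leave the bottle, mug, lens blank and jar where they stand.

Things in the scene. Friction and masses are not known exactly. Their poses are not given: they have to be found in the camera images.
- lap_plate: the square hand-lapping plate, grey grooved cast iron, fixed, 280 (its x) x 340 (its y) x 65 mm high; origin on the table under its centre, so its flat working surface is at z = 65 mm; x points away from the robot. A fixed, parked machine swing arm, 240 mm high, stands 75 mm or more behind its far edge
- pan: yellow scrap pan, fixed, 160 (x) x 350 (y) mm, 4 mm walls and floor, 42 mm high on three sides and 28 mm at the side towards the plate, where it is tucked 15 mm under the plate's near (-x) edge (the plate's overhang begins at z = 37 mm); origin at the bottom of the outer face of that low wall, midway along y; the pan reaches from there to x = -160 mm
- scrap0: light green glass off-cut, a strip 22 (x) x 74 (y) x 14 mm, 57 g, lying on the plate; origin at the centre of its underside
- scrap1: light green glass off-cut, a strip 22 (x) x 74 (y) x 14 mm, 57 g, lying on the plate; origin at the centre of its underside
- scrap2: light green glass off-cut, a strip 22 (x) x 74 (y) x 14 mm, 57 g, lying on the plate; origin at the centre of its underside
- scrap3: red-brown worn-out stub of dressing stick, 24 (x) x 66 (y) x 16 mm, 60 g, lying on the plate; origin at the centre of its underside
- scrap4: red-brown worn-out stub of dressing stick, 24 (x) x 66 (y) x 16 mm, 60 g, lying on the plate; origin at the centre of its underside
- scrap5: red-brown worn-out stub of dressing stick, 24 (x) x 66 (y) x 16 mm, 60 g, lying on the plate; origin at the centre of its underside
- weight: bright steel lapping weight, 60 mm diameter, body 40 mm high, with a knob of 28 mm diameter on top (the knob's grip spans z = 49 to 66 mm, a 20 mm neck below it), 66 mm high in all, about 0.85 kg; origin at the centre of its underside; it stands on the plate among the scrap
- tray_weight: bright steel lapping weight, 60 mm diameter, body 40 mm high, with a knob of 28 mm diameter on top (the knob's grip spans z = 49 to 66 mm, a 20 mm neck below it), 66 mm high in all, about 0.85 kg; origin at the centre of its underside; this one already stands in the tray
- stone: dark green dressing stone, a block 120 (x) x 40 (y) x 60 mm high, about 0.65 kg, standing on the plate; origin at the centre of its underside
- tray: blue open tool tray, fixed, outside 164 (x) x 134 (y) x 32 mm high, walls and floor 6 mm, so 152 x 122 mm inside with the floor at z = 6 mm; origin at the centre of its underside. It has room for the stone along one long side and two weights along the other, with about 20 to 30 mm to spare in all each way
- scraper: scraper block, about 0.4 kg: orange handle block 180 (y) x 46 (x) mm, from z = 40 to 95 mm, over a 5 mm thick steel blade of the same length (z = 0 to 46 mm); origin at the middle of the blade's edge, x across the thickness. Grip it across the 46 mm. It starts in the cradle, its z leaning 35 degrees from vertical, handle towards the cradle's -x side
- cradle: steel scraper cradle, fixed, base 130 (x) x 200 (y) x 8 mm; origin at the centre of its underside. Two 18 mm wide arms at y = +-78 mm carry the handle, leaning 35 degrees towards -x; the 138 mm between them is free for a finger. The blade's edge stands on a ledge with a lip 8 mm high, 18 mm in front of the blade. The scraper goes in and out along the lean
- cradle_seat (a point): the middle of the cradle's ledge, where the middle of the blade's edge stands when the scraper is parked: 20 mm along x and 22 mm above the cradle's origin
- oil_bottle: amber oil bottle, 52 mm diameter, 130 mm high, a bystander; origin at its underside
- slurry_mug: white mug, 72 mm diameter, 80 mm high, a bystander; origin at its underside
- lens_blank: pale domed lens blank, 90 mm diameter, 28 mm high, a bystander; origin at its underside
- wax_jar: white jar with red cap, 68 mm diameter, 70 mm high, a bystander; origin at its underside

How it is judged (in metres and radians):
On the way, in this order (a step that is already met when the one before it is completed fails the run):
1. weight and stone stand upright and flat in the tray beside the other weight, let go (x of weight in the frame of tray between -0.05 and 0.05 m and y of weight in the frame of tray between -0.045 and 0.045 m and z of each of weight, stone, tray_weight in the frame of tray below 0.011 m and angle between each of weight, stone, tray_weight's own z axis and vertical below 0.08 rad and linear speed of each of weight, stone, tray_weight below 0.03 m/s and x of stone in the frame of tray between -0.05 and 0.05 m and y of stone in the frame of tray between -0.045 and 0.045 m and x of tray_weight in the frame of tray between -0.05 and 0.05 m and y of tray_weight in the frame of tray between -0.045 and 0.045 m and contact force between the fingers and weight below 0.2 N and contact force between the fingers and stone below 0.2 N), for 0.2 s.
2. all six pieces of scrap are in the pan (x of scrap0 in the frame of pan between -0.16 and 0.002 m and y of scrap0 in the frame of pan between -0.175 and 0.175 m and z of each of scrap0, scrap1, scrap2, scrap3, scrap4, scrap5 in the frame of pan below 0.055 m and x of scrap1 in the frame of pan between -0.16 and 0.002 m and y of scrap1 in the frame of pan between -0.175 and 0.175 m and x of scrap2 in the frame of pan between -0.16 and 0.002 m and y of scrap2 in the frame of pan between -0.175 and 0.175 m and x of scrap3 in the frame of pan between -0.16 and 0.002 m and y of scrap3 in the frame of pan between -0.175 and 0.175 m and x of scrap4 in the frame of pan between -0.16 and 0.002 m and y of scrap4 in the frame of pan between -0.175 and 0.175 m and x of scrap5 in the frame of pan between -0.16 and 0.002 m and y of scrap5 in the frame of pan between -0.175 and 0.175 m), for 0.2 s.
At the end, for the whole second after the job is handed in: Stone and both weights stand in the tray (within 5 mm of its floor, tilt under 0.08 rad), all six scraps lie in the pan (below z 55 mm), the scraper is in the cradle (edge within 18 mm of cradle_seat, leaning 0.48 to 0.74 rad, along the cradle within 0.12 rad), all at rest (all of step 2 and x of weight in the frame of tray between -0.05 and 0.05 m and y of weight in the frame of tray between -0.045 and 0.045 m and z of each of weight, stone, tray_weight in the frame of tray below 0.011 m and angle between each of weight, stone, tray_weight's own z axis and vertical below 0.08 rad and linear speed of each of weight, stone, tray_weight, scraper, scrap0, scrap1, scrap2, scrap3, scrap4, scrap5 below 0.03 m/s and x of stone in the frame of tray between -0.05 and 0.05 m and y of stone in the frame of tray between -0.045 and 0.045 m and x of tray_weight in the frame of tray between -0.05 and 0.05 m and y of tray_weight in the frame of tray between -0.045 and 0.045 m and distance between scraper and cradle_seat below 0.018 m and angle between scraper's own z axis and vertical between 0.48 and 0.74 rad and angle between the y axis of scraper and the y axis of cradle, either way round below 0.12 rad); the robot touches nothing.
It fails at once if the gripper or arm touches a piece of scrap (contact force between any of the fingers, the arm and scrap0 above 0.5 N or contact force between any of the fingers, the arm and scrap1 above 0.5 N or contact force between any of the fingers, the arm and scrap2 above 0.5 N or contact force between any of the fingers, the arm and scrap3 above 0.5 N or contact force between any of the fingers, the arm and scrap4 above 0.5 N or contact force between any of the fingers, the arm and scrap5 above 0.5 N).
It fails at once if the weight or the stone is dropped (it falls out of the fingers at over 0.45 m/s, a fall of more than about 10 mm) ((linear speed of weight above 0.45 m/s and contact force between the fingers and weight below 0.2 N) or (linear speed of stone above 0.45 m/s and contact force between the fingers and stone below 0.2 N)).
It fails at once if a bystander (oil bottle, mug, lens blank, wax jar) is moved more than 25 mm or tipped (distance of any of oil_bottle, slurry_mug, lens_blank, wax_jar from where it was at the start of the episode above 0.025 m or angle between any of oil_bottle, slurry_mug, lens_blank, wax_jar's own z axis and vertical above 0.3 rad).
It fails at once if the weight or the stone lands in the scrap pan (contact force between any of weight, stone and pan above 0.5 N).
It also fails if it takes over 72 s, if anything falls off the work surface, if the arm or the gripper's body presses on something with over 40 N, if the wrist force passes 120 N, or if a joint passes its speed limit or range.

## Robot

A 6-joint arm with a two-finger parallel gripper is mounted at the origin on the work surface. World frame = base frame: x ahead of the robot, y to its left, z up, the work surface at z = 0. Lengths are in mm, angles in degrees, forces in N, time in s.
With the tool pointing down it reaches from about 350 to 850 mm from the base axis. Payload 8.1 kg.
Tool frame: the origin (TCP) lies on the centre line of the jaws, within the pads' length; the fingertips stand 14 mm ahead of it and the grasp point (between the pads) lies 5 mm behind it; z points along the fingers, y is the line along which they close (so a half turn about z gives the same grasp; the last joint's range is limited). The gripper opens to 85 mm and grips with 20 to 120 N. Pads are 22 mm wide; open, the fingers measure 114 mm over their backs; the gripper's body (76 mm by 85 mm) begins 54 mm behind the grasp point. The pads swing forward as they close: fully open they stand 13 mm farther back than shut.
Start: joints at [67.586, 7.471, 85.268, -0, 87.261, -4.893], TCP at [180.612, 572.175, 209.592] pointing down, gripper open.
Joint ranges: [-169.43, 169.43], [-51.17, 129.36], [1.28, 143.12], [-76.62, 256.62], [0, 156.53], [-152.29, 152.29]. Speed limits (degrees/s): [136.94, 136.94, 159.86, 180, 180, 180].

## Interface

Orientations are given as [roll, pitch, yaw] about the fixed x, y, z axes, in that order (R = Rz(yaw) Ry(pitch) Rx(roll)).
In Python, from bench import sense, snapshot, camera_info, hand_in gives the robot as it stands. The module is installed in compiled form; this text tells all that it offers.
- The arm moves only by the tool apply_moves, never from a script. Its argument "deltas" is a list of rows, each a list of 7 numbers: the shift along the tool's x, y, z scaled (see below), then the turn, a rotation vector about the tool's x, y, z scaled (see below), then the opening, from 0 (shut) to 1 (fully open). In form: [[dx, dy, dz, ax, ay, az, claw], ...]. A call has 1 to 8 rows; each row shifts and turns the commanded pose from where the row before left it, along the tool's axes as they then stand; what a row does not reach is not made up. The controller multiplies each number of a shift by 0.03 m and each number of a turn by 0.08 rad. A row lasts 1/8 s, in which the tool goes at most 62.5 mm and 10.7 degrees, less where a joint would pass 70% of its speed; a pose out of reach is approached as far as the arm can. A call with a number of a shift or a turn outside -1 to 1 is refused whole. A call with a gripper value outside its range is refused whole. The fingers move at their own pace and stop on an object; "grip_force" is the grip in N (left out, the last holds). Time passes only in rows, so rows that do not move let the fingers close. It gives the time, the measured TCP pose, the force, the opening and the grip force at its end, in the units of the state.
- sense(): the state, without advancing time (a new reading comes with each control period).
- snapshot(name): name is "scene" or "top"; returns the picture (420x560x3 uint8, red, green, blue); there is no depth.
- camera_info(name): a dict with "vertical_fov" (degrees; the focal length in pixels is half the picture's height over the tangent of half this angle, whatever the lens; pixels are square), "cx", "cy" (the principal point, pixels), "k1" (the pictures are not rectified: a ray, as slopes to the right and down, at radius r is drawn at 1 + k1 r^2 times it, then the intrinsics apply), "origin" and "rotation" of the camera in the world. Camera axes: x right, y up, looking along -z (the intrinsics and any distortion apply to the point x, -y, -z); pixel columns grow to the right and rows downward; lengths in mm; the calibration is good to about 2 mm. A picture is of the moment at which its call begins. camera_info takes no time and is no camera call.
- hand_in(): hands the job in; it is judged then, once.
The state is a dict: "time": time; "joint_pos": joint angles; "qd": joint speeds; "joint_efforts": joint torques, N m; "tool_pos": TCP position; "tcp_rot": TCP orientation; "ft_force": force on the tool from outside, world axes, zero at the start; "wrist_torque": the same for the moment, N m; "finger_gap": finger opening in mm; "grip_force": force on a finger pad.
Only numpy, scipy, OpenCV 4.12 (cv2) and the standard library are available. Lean on these libraries where they do the work, as an engineer would, in place of code of your own. Each camera call takes 0.05 s, during which the arm holds its last target. There are 200 camera calls.

## Working session

There is one attempt and no reset: what is moved stays moved. The work goes in short steps, Python scripts to look and compute and a tool call to move; the robot and the scene stay as the last step left them, time stands still between calls to the robot, and variables do not carry over. Pictures are saved under pics/ and viewed, at most 10 in all, crops included, and the job is handed in when it is done.

Besides the shell and the picture viewer there is one more tool, called after "Call:" as a command line: name --pt "numbers of a row" for each row, then --argument value for the rest. apply_moves: Moves the arm, as the interface text tells. Its arguments: {"type":"object","properties":{"deltas":{"type":"array"},"grip_force":{"type":"number"}},"required":["deltas"]}

```bash
mkdir -p pics
python3 - <<'E'
from bench import *
import cv2
for n in("scene","top"):
    im=snapshot(n); cv2.imwrite(f"pics/{n}0.png",cv2.resize(im[:,:,::-1],(800,600),interpolation=cv2.INTER_CUBIC))
    print(camera_info(n))
print(sense())
E
```

```text
{'vertical_fov': 48.0822689068049, 'cx': 275.70738236912456, 'cy': 206.15687972190196, 'k1': -0.047535154478589435, 'origin': array([1422.18196523, -237.42314219,  968.47763274]), 'rotation': array([43.54828132,  0.26899344, 72.95060947])}
{'vertical_fov': 54.447866781488784, 'cx': 280.87552274314277, 'cy': 212.14213270013852, 'k1': -0.03760872979270291, 'origin': array([437.65778932,  -6.12823644, 920.84450437]), 'rotation': array([ 10.46601205,   0.10348298, -91.43396501])}
{'time': 0.1, 'joint_pos': array([ 6.75858059e+01,  7.51207711e+00,  8.53230211e+01,  1.66231374e-03,
        8.72612314e+01, -4.89169043e+00]), 'qd': array([ 0.01897058, -0.07078813, -0.16506289,  0.08294513,  0.09054173,
       -0.08893489]), 'joint_efforts': array([ 2.01422874e-03, -5.70953715e+01, -5.01943338e+01, -9.05555839e-05,
        8.11530801e-03, -4.31980800e-05]), 'tool_pos': array([180.40037025, 571.68358496, 208.6360243 ]), 'tcp_rot': array([-1.79904163e+02, -9.86848266e-03,  1.62477407e+02]), 'ft_force': array([-1.10146468,  0.10393393,  0.82404381]), 'wrist_torque': array([-0.01402372, -0.0214851 ,  0.00026387]), 'grip_force': 0.0, 'finger_gap': 85.23917570794309}
```

View pics/scene0.png

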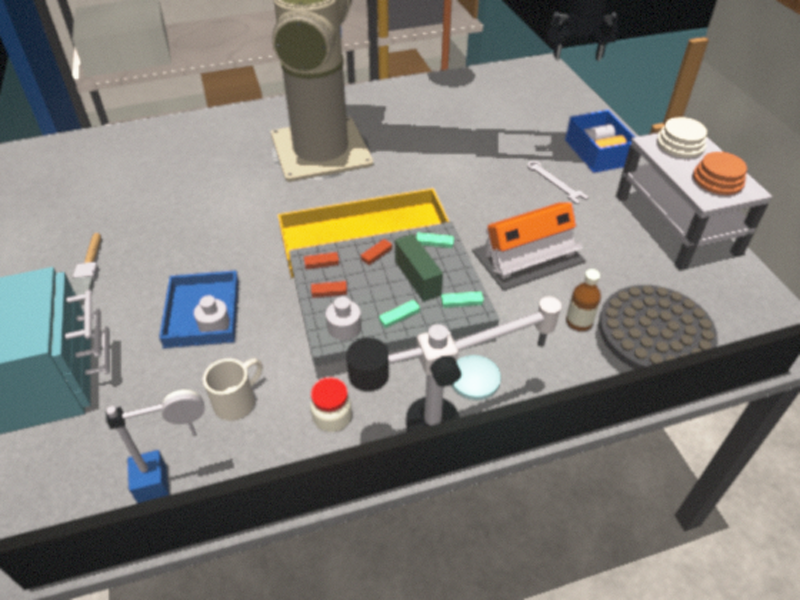

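View pics/top0.png

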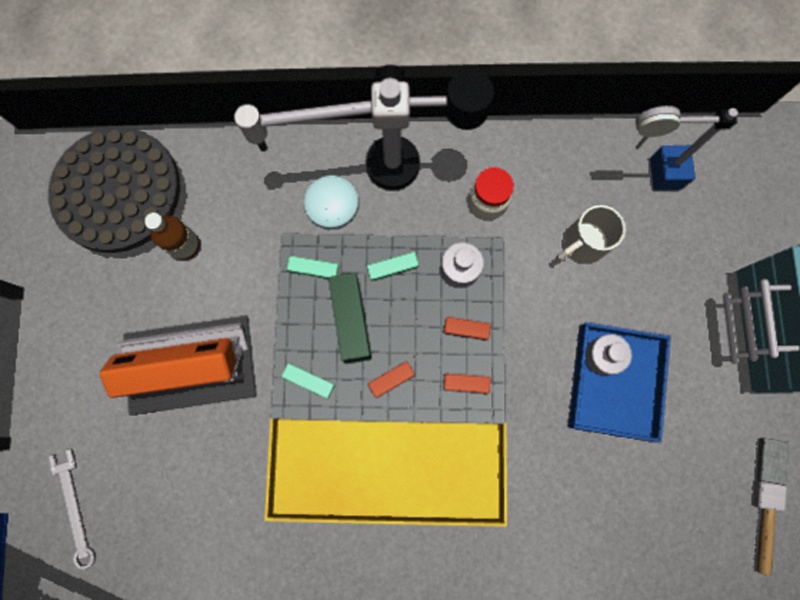

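The scene view shows everything. In the top view the plate is at about (272–505, 234–420), the pan is below it, the tray is at (570–670, 323–440), and the cradle with the orange scraper is at (100–255, 318–413). Next I'll enlarge crops.

```bash
cat > h.py <<'E'
import numpy as np,cv2
from scipy.spatial.transform import Rotation as R
from bench import *
def cam(n):
    c=camera_info(n); f=210/np.tan(np.radians(c['vertical_fov']/2))
    return c,f,R.from_euler('xyz',c['rotation'],degrees=True)
def p2w(n,u,v,z):
    c,f,Rc=cam(n); a=np.array([(u-c['cx'])/f,(v-c['cy'])/f]); s=a.copy()
    for _ in range(20): s=a/(1+c['k1']*(s@s))
    d=Rc.apply([s[0],-s[1],-1]); o=c['origin']; return o+d*(z-o[2])/d[2]
def w2p(n,P):
    c,f,Rc=cam(n); q=Rc.inv().apply(np.atleast_2d(P)-c['origin']); s=np.c_[q[:,0],-q[:,1]]/-q[:,2:]
    s*=1+c['k1']*(s**2).sum(1,keepdims=True); return s*f+[c['cx'],c['cy']]
def crop(n,name,x0,x1,y0,y1,k,grid=10):
    im=snapshot(n)[y0:y1,x0:x1,::-1]; im=cv2.resize(im,None,fx=k,fy=k,interpolation=cv2.INTER_CUBIC)
    for x in range(-(-x0//grid)*grid,x1,grid):
        cv2.line(im,(int((x-x0+.5)*k),0),(int((x-x0+.5)*k),5),(0,255,255),1); 
        if x%20==0: cv2.putText(im,str(x),(int((x-x0+.5)*k)-10,16),0,.4,(0,255,255),1)
    for y in range(-(-y0//grid)*grid,y1,grid):
        cv2.line(im,(0,int((y-y0+.5)*k)),(5,int((y-y0+.5)*k)),(0,255,255),1)
        if y%20==0: cv2.putText(im,str(y),(7,int((y-y0+.5)*k)+4),0,.4,(0,255,255),1)
    cv2.imwrite('pics/'+name,im); return im
E
python3 - <<'E'
from h import *
crop('top','plate.png',185,360,155,300,4)
a=crop('top','a.png',65,185,212,297,4); b=crop('top','b.png',395,475,212,317,4)
h=max(a.shape[0],b.shape[0]); f=lambda i:cv2.copyMakeBorder(i,0,h-i.shape[0],0,0,cv2.BORDER_CONSTANT)
cv2.imwrite('pics/ct.png',np.hstack([f(a),f(b)]))
E
```

```text
(no output)
```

View pics/plate.png

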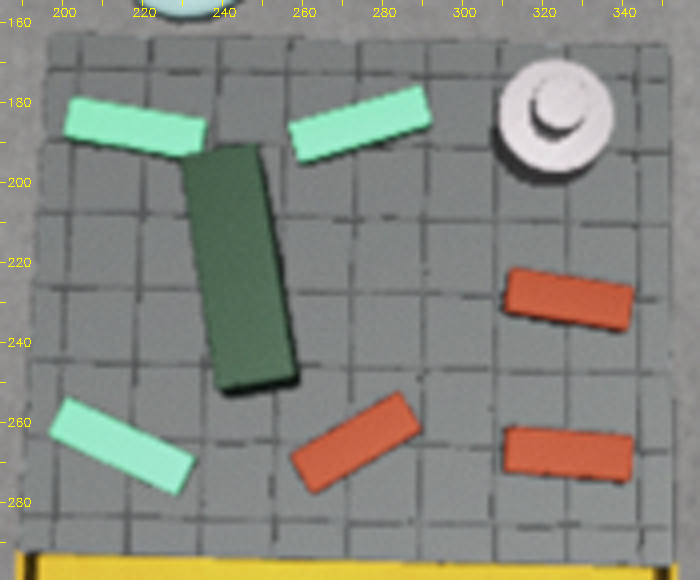

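View pics/ct.png

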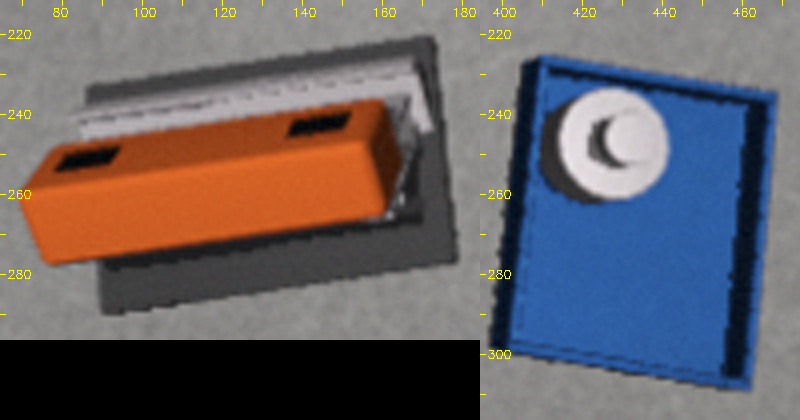

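The plate crop gives me all corners of the stone, weight, three glass strips and three stubs. The tray crop shows tray corners at about (540,54), (778,95) and (750,390), with the weight knob at (633,137). The cradle base corners are (85,88), (433,36), (458,262) and (103,314).

Run:
```python
from h import *
np.set_printoptions(precision=1,suppress=True)
def rect(name,pts,z,x0,y0,xo=0):
    P=np.array([p2w('top',x0+(x-xo)/4-.5,y0+y/4-.5,z)[:2] for x,y in pts])
    e=np.roll(P,-1,0)-P; L=np.linalg.norm(e,axis=1)
    print(name,'c',P.mean(0),'L',L,'ang',np.degrees(np.arctan2(e[:,1],e[:,0]))%180); return P
pl=lambda n,p,z:rect(n,p,z,185,155)
print(pl('plate',[(48,36),(670,44),(672,566),(22,553)],65))
pl('stone',[(181,154),(257,144),(298,376),(217,390)],125)
for n,p,z in [('ga',[(71,97),(206,120),(201,157),(64,134)],79),('gb',[(289,124),(420,86),(432,124),(301,163)],79),('gc',[(66,397),(195,458),(178,495),(50,434)],79),
 ('ra',[(512,267),(634,287),(627,331),(504,311)],81),('rb',[(291,457),(401,391),(421,428),(314,494)],81),('rc',[(506,426),(634,435),(630,482),(503,471)],81)]: print(pl(n,p,z).round(0).tolist())
q=lambda x,y,z,x0,y0,xo=0:p2w('top',x0+(x-xo)/4-.5,y0+y/4-.5,z)
print('weight',q(560,103,131,185,155),q(555,113,105,185,155))
print('tw',q(633,137,72,395,212,480),q(613,143,46,395,212,480))
print(rect('tray',[(540,54),(778,95),(750,390),(490,345)],32,395,212,480))
rect('cradle',[(85,88),(433,36),(458,262),(103,314)],8,65,212)
for z in(90,100):print('handle top corners',z,*[q(x,y,z,65,212) for x,y in[(50,147),(385,100),(365,163),(25,195)]])
# others
for n,u,v,z in [('lens',331,203,28),('jar',494,186,70),('mug',600,230,80),('bottle',153,223,130),('armtop',390,90,240),('armL',247,117,215),('armR',470,98,215),('armbase',392,163,5)]: print(n,p2w('top',u*.7,v*.7,z))
```

```text
plate c [562.9   9.6] L [339.6 279.1 335.2 277.4] ang [ 87.8 177.   87.5 177.9]
[[ 708.5  173.1]
 [ 695.2 -166.2]
 [ 416.5 -151.6]
 [ 431.3  183.3]]
stone c [569.5  64.9] L [ 38.3 118.3  40.  119.7] ang [96.2  9.1 98.4  8.3]
ga c [652.5 122.9] L [73.5 20.3 74.2 20.5] ang [ 78.6 172.2  78.8 170.2]
[[670.0, 157.0], [655.0, 85.0], [635.0, 88.0], [650.0, 161.0]]
gb c [650.9   3.3] L [72.7 21.8 72.5 22.2] ang [105.2  15.3 105.6  15.8]
[[652.0, 41.0], [671.0, -29.0], [650.0, -35.0], [631.0, 35.0]]
gc c [484.3 129.4] L [74.1 20.5 73.4 20.5] ang [ 63.7 154.7  63.7 156.8]
[[510.0, 158.0], [477.0, 92.0], [459.0, 101.0], [491.0, 166.0]]
ra c [ 554.3 -103. ] L [64.2 23.4 64.4 23.5] ang [ 79.1 168.1  79.2 167.6]
[[572.0, -74.0], [560.0, -137.0], [537.0, -132.0], [549.0, -69.0]]
rb c [483.1   8.9] L [65.5 21.5 64.  22.1] ang [119.5  26.9 120.1  31. ]
[[477.0, 43.0], [509.0, -14.0], [490.0, -24.0], [458.0, 31.0]]
rc c [474.7 -98.9] L [65.7 24.  64.9 22.9] ang [ 84.5 172.2  83.6 174. ]
[[489.0, -68.0], [483.0, -133.0], [459.0, -130.0], [467.0, -65.0]]
weight [646.1 -97.1 131. ] [647.7 -97.3 105. ]
tw [ 514.9 -324.5   72. ] [ 514.3 -323.1   46. ]
tray c [ 474.  -339.4] L [133.2 161.3 141.1 161.4] ang [ 78.6 168.7  78.6 165.9]
[[ 565.8 -291.9]
 [ 539.4 -422.5]
 [ 381.3 -390.8]
 [ 409.3 -252.4]]
cradle c [517.1 328.3] L [200.3 128.5 199.4 128. ] ang [97.2  7.4 97.   7.9]
handle top corners 90 [526.2 412.9  90. ] [546.5 239.6  90. ] [514.3 249.   90. ] [501.8 424.5  90. ]
handle top corners 100 [525.1 407.9 100. ] [545.2 236.7 100. ] [513.4 246.  100. ] [501.1 419.3 100. ]
lens [769.3 100.4  28. ]
jar [ 775.  -156.3   70. ]
mug [ 697.4 -310.9   80. ]
bottle [708.9 343.  130. ]
armtop [841.1  -0.6 240. ]
armL [822.5 188.9 215. ]
armR [ 841.6 -106.   215. ]
armbase [845.7   0.8   5. ]
```

Call:
apply_moves --pt "0 0 0 0 0 -0.68 1" --pt "0 0 0 0 0 -0.68 1" --pt "-0.82 -0.785 0.05 0 0 0 1" --pt "-0.82 -0.785 0.05 0 0 0 1" --pt "-0.82 -0.785 0.05 0 0 0 1" --pt "-0.82 -0.785 0.05 0 0 0 1" --pt "-0.82 -0.785 0.05 0 0 0 1" --pt "-0.82 -0.785 0.05 0 0 0 1" --grip_force 60

```text
time: 1.25
tool_pos: [298.2, 403.7, 200.5]
tcp_rot: [-180.0, 0.0, 168.7]
ft_force: [0.7, 0.6, -0.2]
finger_gap: 85.5
grip_force: 0.0
```

Call:
apply_moves --pt "-0.82 -0.785 0.05 0 0 0 1" --pt "-0.82 -0.785 0.05 0 0 0 1" --pt "-0.82 -0.785 0.05 0 0 0 1" --pt "-0.82 -0.785 0.05 0 0 0 1" --pt "-0.82 -0.785 0.05 0 0 0 1" --pt "-0.82 -0.785 0.05 0 0 0 1" --pt "-0.82 -0.785 0.05 0 0 0 1" --pt "-0.82 -0.785 0.05 0 0 0 1"

```text
time: 2.25
tool_pos: [454.3, 180.4, 188.5]
tcp_rot: [180.0, 0.0, 168.7]
ft_force: [0.6, 0.8, 0.4]
finger_gap: 85.4
grip_force: 0.0
```

Call:
apply_moves --pt "-0.82 -0.785 0.05 0 0 0 1" --pt "-0.82 -0.785 0.05 0 0 0 1" --pt "-0.82 -0.785 0.05 0 0 0 1" --pt "-0.82 -0.785 0.05 0 0 0 1" --pt "-0.82 -0.785 0.05 0 0 0 1" --pt "-0.82 -0.785 0.05 0 0 0 1" --pt "-0.82 -0.785 0.05 0 0 0 1" --pt "-0.82 -0.785 0.05 0 0 0 1"

```text
time: 3.25
tool_pos: [610.4, -42.8, 176.4]
tcp_rot: [180.0, -0.0, 168.7]
ft_force: [-0.1, -0.3, 0.4]
finger_gap: 85.6
grip_force: 0.0
```

Call:
apply_moves --pt "-0.82 -0.785 0.05 0 0 0 1" --pt "-0.82 -0.785 0.05 0 0 0 1" --pt "0 0 0 0 0 0 1" --pt "0 0 0 0 0 0 1"

```text
time: 3.75
tool_pos: [648.6, -97.2, 173.2]
tcp_rot: [180.0, -0.1, 168.7]
ft_force: [0.1, 0.4, -0.3]
finger_gap: 85.3
grip_force: 0.0
```

Call:
apply_moves --pt "0.05 0 0.55 0 0 0 1" --pt "0 0 0.55 0 0 0 1" --pt "0 0 0.54 0 0 0 1" --pt "0 0 0 0 0 0 0" --pt "0 0 0 0 0 0 0" --pt "0 0 0 0 0 0 0" --pt "0 0 0 0 0 0 0" --grip_force 70

```text
time: 4.62
tool_pos: [648.0, -97.5, 125.2]
tcp_rot: [-180.0, 0.1, 168.7]
ft_force: [0.5, -0.0, 0.2]
finger_gap: 12.7
grip_force: 0.0
```

Run:
```python
from h import *
crop('scene','w.png',180,330,130,270,4); s=sense(); print(s['finger_gap'],s['grip_force'],s['tool_pos'],w2p('scene',[s['tool_pos'],[647,-97,65],[647,-97,131]]))
```

```text
4.885643753159486 0.0 [647.88268255 -97.45991537 125.03095343] [[239.18165302 212.34238962]
 [240.71802803 228.13230568]
 [239.12790163 210.38221839]]
```

View pics/w.png

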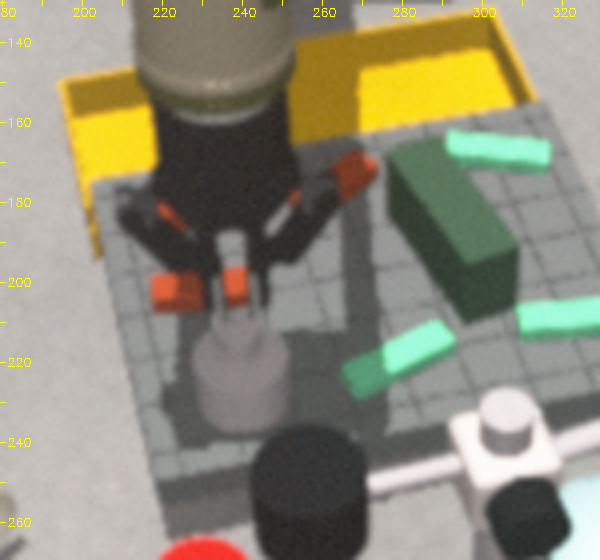

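The picture shows the fingertips around the knob's top near (239, 208), but the gap reads lower than the knob's diameter, so I'll look again now that they've settled.

Run:
```python
from h import *
a=crop('scene','w2.png',205,280,165,245,7); b=crop('top','w3.png',295,335,155,235,7); cv2.imwrite('pics/w4.png',np.hstack([a,b[:a.shape[0]]]));s=sense(); print(s['finger_gap'],s['grip_force'],s['tool_pos'],s['ft_force'])
t=s['tool_pos']; print(w2p('scene',[t-[0,0,14],t-[0,0,14]+[0,30,0]]),w2p('top',[t-[0,0,14],[647,-97,65]]))
```

```text
-0.20437927427424207 0.0 [647.7159799  -97.41900603 124.76786914] [0.48858786 0.224201   0.82228678]
[[239.53426068 216.22162668]
 [251.28794481 213.56158658]] [[323.60847118 182.03679463]
 [321.28607528 187.75517796]]
```

View pics/w4.png

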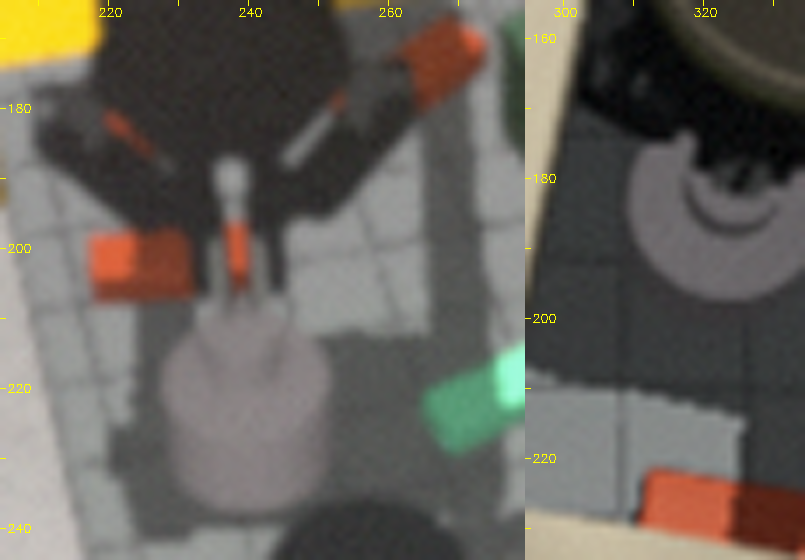

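Call:
apply_moves --pt "0 0 0 0 0 0 0.7" --pt "0 0 0 0 0 0 0.7" --pt "0 0 0 0 0 0 0.7"

```text
time: 5.15
tool_pos: [647.5, -97.3, 124.3]
tcp_rot: [180.0, -0.0, 168.7]
ft_force: [-0.4, 0.3, -0.1]
finger_gap: 54.5
grip_force: 0.0
```

Run:
```python
from h import *
a=crop('scene','w5.png',205,280,165,245,7); s=sense(); print(s['finger_gap'],s['grip_force'],s['tool_pos'],s['ft_force'])
```

```text
59.62590133069454 0.0 [647.49813103 -97.35471313 124.37923655] [-0.14601484  0.01453945  0.73007173]
```

View pics/w5.png

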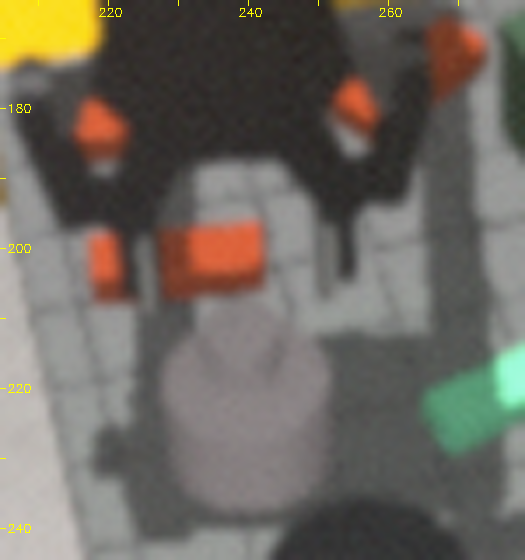

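The fingertips end at about (224,207) and (252,205), level with or above the knob top at (238,211), so they are higher or further back than nominal. I'll compute which.

Run:
```python
from h import *
t=sense()['tool_pos']
for x in(648,630,615):
  for z in(111,120,130,140,150):
    print(x,z,w2p('scene',[[x,-97.4-38,z],[x,-97.4+38,z]]).round(1).tolist(),w2p('top',[[x,-97.4,z]]).round(1).tolist())
c,f,Rc=cam('scene'); print(c['origin'],Rc.as_matrix().round(2).tolist())
```

```text
648 111 [[224.5, 219.6], [254.4, 212.9]] [[323.6, 181.9]]
648 120 [[224.2, 217.2], [254.3, 210.4]] [[324.1, 180.7]]
648 130 [[223.9, 214.4], [254.1, 207.6]] [[324.6, 179.5]]
648 140 [[223.5, 211.6], [254.0, 204.8]] [[325.1, 178.1]]
648 150 [[223.1, 208.7], [253.8, 201.9]] [[325.6, 176.8]]
630 111 [[222.9, 214.5], [252.5, 207.8]] [[324.0, 190.4]]
630 120 [[222.6, 212.0], [252.4, 205.4]] [[324.5, 189.4]]
630 130 [[222.2, 209.2], [252.2, 202.6]] [[325.0, 188.2]]
630 140 [[221.9, 206.4], [252.1, 199.7]] [[325.5, 187.0]]
630 150 [[221.5, 203.6], [251.9, 196.9]] [[326.0, 185.7]]
615 111 [[221.6, 210.2], [251.0, 203.7]] [[324.3, 197.6]]
615 120 [[221.3, 207.8], [250.8, 201.2]] [[324.8, 196.6]]
615 130 [[220.9, 205.0], [250.7, 198.4]] [[325.3, 195.5]]
615 140 [[220.5, 202.2], [250.5, 195.6]] [[325.8, 194.4]]
615 150 [[220.2, 199.3], [250.3, 192.8]] [[326.4, 193.3]]
[1422.18196523 -237.42314219  968.47763274] [[0.29, -0.69, 0.66], [0.96, 0.22, -0.2], [-0.0, 0.69, 0.72]]
```

Call:
apply_moves --pt "0 0 0.4 0 0 0 0.55" --pt "0 0 0 0 0 0 0.55"

```text
time: 5.45
tool_pos: [646.2, -97.1, 110.3]
tcp_rot: [180.0, -0.2, 168.7]
ft_force: [-0.6, 0.3, -0.7]
finger_gap: 46.9
grip_force: 0.0
```

Call:
apply_moves --pt "0 0 0 0 0 0 0.2" --pt "0 0 0 0 0 0 0.2" --pt "0 0 0 0 0 0 0.2"

```text
time: 5.82
tool_pos: [647.7, -97.4, 112.7]
tcp_rot: [-180.0, 0.0, 168.7]
ft_force: [-0.0, -0.5, 0.7]
finger_gap: 17.0
grip_force: 0.0
```

Call:
apply_moves --pt "0 0 0 0 0 0 0.55" --pt "0 0 0 0 0 0 0.55" --pt "0 0 0.2 0 0 0 0.55" --pt "0 0 0.2 0 0 0 0.55"

```text
time: 6.32
tool_pos: [647.4, -97.3, 99.8]
tcp_rot: [180.0, -0.0, 168.7]
ft_force: [1.0, 0.6, -0.0]
finger_gap: 46.8
grip_force: 0.0
```

Call:
apply_moves --pt "0 0 0 0 0 0 0.2" --pt "0 0 0 0 0 0 0.2" --pt "0 0 0 0 0 0 0.2"

```text
time: 6.7
tool_pos: [647.0, -97.6, 99.9]
tcp_rot: [-180.0, -0.1, 168.7]
ft_force: [-2.1, -1.4, -3.8]
finger_gap: 24.2
grip_force: 68.9
```

Call:
apply_moves --pt "0 0 0 0 0 0 0.55" --pt "0 0 0 0 0 0 0.55" --pt "0 0 0.17 0 0 0 0.55" --pt "0 0 0.17 0 0 0 0.55" --pt "0 0 0 0 0 0 0.2" --pt "0 0 0 0 0 0 0.1" --pt "0 0 0 0 0 0 0"

```text
time: 7.58
tool_pos: [647.0, -97.5, 89.7]
tcp_rot: [-180.0, -0.1, 168.7]
ft_force: [-1.4, -1.3, -2.4]
finger_gap: 25.3
grip_force: 68.8
```

Call:
apply_moves --pt "0 0 0 0 0 0 0"

```text
time: 7.7
tool_pos: [647.1, -97.5, 89.7]
tcp_rot: [-180.0, -0.1, 168.7]
ft_force: [-1.6, -2.0, -3.3]
finger_gap: 25.5
grip_force: 68.9
```

Call:
apply_moves --pt "0 0 -0.3 0 0 0 0" --pt "0 0 -0.6 0 0 0 0" --pt "0 0 -0.8 0 0 0 0" --pt "0 0 -0.8 0 0 0 0" --pt "0 0 0 0 0 0 0"

```text
time: 8.32
tool_pos: [649.8, -97.7, 169.4]
tcp_rot: [-180.0, 0.4, 168.7]
ft_force: [0.3, 0.4, -9.1]
finger_gap: 25.4
grip_force: 69.7
```

Run:
```python
from h import *
a=crop('scene','w6.png',190,300,140,245,5); s=sense(); print(s)
```

```text
{'time': 8.375, 'joint_pos': array([-1.30234683e+01,  1.70567988e+01,  7.87591535e+01,  8.35401807e-03,
        8.39853672e+01, -9.17480758e+01]), 'qd': array([-0.04762113,  1.67317751,  2.48791384,  0.04094739, -0.26535882,
        0.03462629]), 'joint_efforts': array([ 2.60260591e-02, -7.28857899e+01, -5.62580001e+01,  6.05186768e-03,
        1.20500810e-01, -5.18429852e-05]), 'tool_pos': array([648.64423604, -97.42192518, 167.10650346]), 'tcp_rot': array([179.99775356,   0.19884145, 168.72374266]), 'ft_force': array([-0.04099204,  0.98493154, -9.6723742 ]), 'wrist_torque': array([-0.03316758,  0.01084265,  0.08174084]), 'grip_force': 69.61285666882759, 'finger_gap': 24.991754669881182}
```

View pics/w6.png

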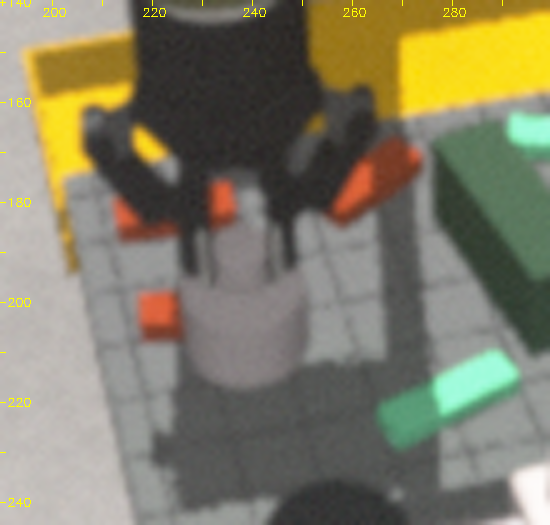

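Call:
apply_moves --pt "0.53 -0.83 0 0 0 0 0" --pt "0.53 -0.83 0 0 0 0 0" --pt "0.53 -0.83 0 0 0 0 0" --pt "0.53 -0.83 0 0 0 0 0" --pt "0.53 -0.83 0 0 0 0 0" --pt "0.53 -0.83 0 0 0 0 0" --pt "0.53 -0.83 0 0 0 0 0" --pt "0.53 -0.83 0 0 0 0 0"

```text
time: 9.38
tool_pos: [482.3, -267.8, 163.6]
tcp_rot: [179.9, -0.1, 168.7]
ft_force: [1.1, 0.4, -9.8]
finger_gap: 25.4
grip_force: 69.9
```

Call:
apply_moves --pt "0.53 -0.83 0 0 0 0 0" --pt "0.53 -0.82 0 0 0 0 0" --pt "0 0 0.7 0 0 0 0" --pt "0 0 0.8 0 0 0 0" --pt "0 0 0.8 0 0 0 0" --pt "0 0 0.4 0 0 0 0" --pt "0 0 0 0 0 0 0" --pt "0 0 0 0 0 0 0"

```text
time: 10.38
tool_pos: [443.5, -310.5, 85.2]
tcp_rot: [-180.0, 0.1, 168.7]
ft_force: [0.3, 0.5, -8.5]
finger_gap: 25.2
grip_force: 70.1
```

Call:
apply_moves --pt "0 0 0.5 0 0 0 0" --pt "0 0 0.5 0 0 0 0" --pt "0 0 0.3 0 0 0 0" --pt "0 0 0.1 0 0 0 0" --pt "0 0 0.1 0 0 0 0" --pt "0 0 0 0 0 0 0"

```text
time: 11.12
tool_pos: [443.0, -310.2, 39.3]
tcp_rot: [-180.0, 0.0, 168.7]
ft_force: [0.1, 0.8, -9.3]
finger_gap: 25.3
grip_force: 70.1
```

Call:
apply_moves --pt "0 0 0.1 0 0 0 0" --pt "0 0 0 0 0 0 0"

```text
time: 11.38
tool_pos: [442.9, -310.1, 36.1]
tcp_rot: [180.0, -0.0, 168.7]
ft_force: [0.3, -0.6, -8.2]
finger_gap: 25.2
grip_force: 70.1
```

Call:
apply_moves --pt "0 0 0.08 0 0 0 0" --pt "0 0 0 0 0 0 0"

```text
time: 11.62
tool_pos: [442.7, -310.0, 33.6]
tcp_rot: [180.0, -0.0, 168.7]
ft_force: [-0.7, 0.4, -9.5]
finger_gap: 25.2
grip_force: 70.1
```

Call:
apply_moves --pt "0 0 0.06 0 0 0 0" --pt "0 0 0 0 0 0 0"

```text
time: 11.88
tool_pos: [442.8, -310.0, 31.8]
tcp_rot: [180.0, -0.0, 168.7]
ft_force: [0.3, 0.6, -9.6]
finger_gap: 25.0
grip_force: 70.1
```

Call:
apply_moves --pt "0 0 0.05 0 0 0 0" --pt "0 0 0 0 0 0 0"

```text
time: 12.12
tool_pos: [443.1, -310.3, 30.8]
tcp_rot: [-180.0, 0.0, 168.7]
ft_force: [-0.5, 0.3, -6.9]
finger_gap: 25.3
grip_force: 70.3
```

Call:
apply_moves --pt "0 0 0 0 0 0 0.5" --pt "0 0 0 0 0 0 0.5" --pt "0 0 0 0 0 0 0.5"

```text
time: 12.5
tool_pos: [443.5, -310.7, 31.3]
tcp_rot: [-180.0, 0.1, 168.7]
ft_force: [0.1, 0.4, 0.9]
finger_gap: 42.8
grip_force: 0.0
```

Call:
apply_moves --pt "0 0 -0.3 0 0 0 0.5" --pt "0 0 -0.6 0 0 0 0.5" --pt "0 0 -0.8 0 0 -0.87 0.5" --pt "0 0 -0.8 0 0 -0.87 1" --pt "0 0 -0.8 0 0 -0.87 1" --pt "0 0 0 0 0 -0.87 1" --pt "0 0 0 0 0 -0.87 1" --pt "0 0 0 0 0 0 1"

```text
time: 13.5
tool_pos: [443.3, -310.5, 131.0]
tcp_rot: [-179.9, 0.1, -171.4]
ft_force: [0.1, 0.6, -0.8]
finger_gap: 85.3
grip_force: 0.0
```

Call:
apply_moves --pt "-0.505 0.977 0 0 0 0 1" --pt "-0.505 0.977 0 0 0 0 1" --pt "-0.505 0.977 0 0 0 0 1" --pt "-0.505 0.977 0 0 0 0 1" --pt "-0.505 0.977 0 0 0 0 1" --pt "-0.505 0.977 0 0 0 0 1" --pt "-0.505 0.977 0 0 0 0 1" --pt "-0.505 0.977 0 0 0 0 1"

```text
time: 14.5
tool_pos: [528.0, -59.1, 130.3]
tcp_rot: [-180.0, 0.0, -171.5]
ft_force: [0.1, 1.0, -0.3]
finger_gap: 85.4
grip_force: 0.0
```

Call:
apply_moves --pt "-0.505 0.977 0 0 0 0 1" --pt "-0.505 0.977 0 0 0 0 1" --pt "-0.505 0.977 0 0 0 0 1" --pt "-0.505 0.977 0 0 0 0 1" --pt "0 0 0 0 0 0 1" --pt "0 0 0 0 0 0 1"

```text
time: 15.25
tool_pos: [569.7, 64.6, 129.8]
tcp_rot: [-180.0, -0.0, -171.4]
ft_force: [-0.5, 0.8, -0.2]
finger_gap: 85.4
grip_force: 0.0
```

Call:
apply_moves --pt "0 0 0.55 0 0 0 1" --pt "0 0 0.55 0 0 0 1" --pt "0 0 0.53 0 0 0 1" --pt "0 0 0 0 0 0 0.3" --pt "0 0 0 0 0 0 0.3" --pt "0 0 0 0 0 0 0.3" --pt "0 0 0 0 0 0 0.2" --pt "0 0 0 0 0 0 0.2"

```text
time: 16.25
tool_pos: [570.5, 65.1, 81.6]
tcp_rot: [-180.0, 0.1, -171.3]
ft_force: [-0.5, 1.1, 4.7]
finger_gap: 38.6
grip_force: 73.5
```

Call:
apply_moves --pt "0 0 -0.3 0 0 0 0.2" --pt "0 0 -0.6 0 0 0 0.2" --pt "0 0 -0.8 0 0 0 0.2" --pt "0 0 -0.3 0 0 0.87 0.2" --pt "0 0 0 0 0 0.87 0.2" --pt "0 0 0 0 0 0.87 0.2" --pt "0 0 0 0 0 0.87 0.2" --pt "0 0 0 0 0 0.87 0.2"

```text
time: 17.25
tool_pos: [569.6, 64.9, 141.3]
tcp_rot: [-180.0, -0.0, 168.6]
ft_force: [0.8, -0.8, -6.1]
finger_gap: 38.4
grip_force: 72.5
```

Call:
apply_moves --pt "0.032 -0.94 0 0 0 0 0.2" --pt "0.032 -0.94 0 0 0 0 0.2" --pt "0.032 -0.94 0 0 0 0 0.2" --pt "0.032 -0.94 0 0 0 0 0.2" --pt "0.032 -0.94 0 0 0 0 0.2" --pt "0.032 -0.94 0 0 0 0 0.2" --pt "0.032 -0.94 0 0 0 0 0.2" --pt "0.032 -0.94 0 0 0 0 0.2"

```text
time: 18.25
tool_pos: [517.6, -155.7, 141.4]
tcp_rot: [-180.0, 0.0, 168.7]
ft_force: [-0.3, -0.1, -6.1]
finger_gap: 38.5
grip_force: 72.5
```

Call:
apply_moves --pt "0.032 -0.94 0 0 0 0 0.2" --pt "0.032 -0.94 0 0 0 0 0.2" --pt "0.032 -0.94 0 0 0 0 0.2" --pt "0.032 -0.94 0 0 0 0 0.2" --pt "0.032 -0.94 0 0 0 0 0.2" --pt "0.032 -0.94 0 0 0 0 0.2" --pt "0.032 -0.94 0 0 0 0 0.2" --pt "0.032 -0.94 0 0 0 0 0.2"

```text
time: 19.25
tool_pos: [465.9, -375.4, 141.3]
tcp_rot: [180.0, -0.0, 168.7]
ft_force: [0.0, 0.1, -7.0]
finger_gap: 38.6
grip_force: 72.5
```

Call:
apply_moves --pt "0 0 0.4 0 0 0 0.2" --pt "0 0 0.4 0 0 0 0.2" --pt "0 0 0 0 0 0 0.2" --pt "0 0 0 0 0 0 0.2"

```text
time: 19.75
tool_pos: [466.5, -373.8, 116.6]
tcp_rot: [180.0, -0.0, 168.8]
ft_force: [1.3, -0.9, -5.7]
finger_gap: 38.6
grip_force: 72.6
```

Run:
```python
from h import *
a=crop('scene','s1.png',90,190,130,255,4); b=crop('top','s2.png',390,490,190,325,4)
h=max(a.shape[0],b.shape[0]); f=lambda i:cv2.copyMakeBorder(i,0,h-i.shape[0],0,0,cv2.BORDER_CONSTANT)
cv2.imwrite('pics/s3.png',np.hstack([f(a),f(b)]));s=sense();print(s['tool_pos'],s['tcp_rot'],s['finger_gap'])
```

```text
[ 466.82809699 -374.31625776  117.19950451] [-1.79976220e+02  4.10193909e-02  1.68751663e+02] 38.71349323142055
```

View pics/s3.png

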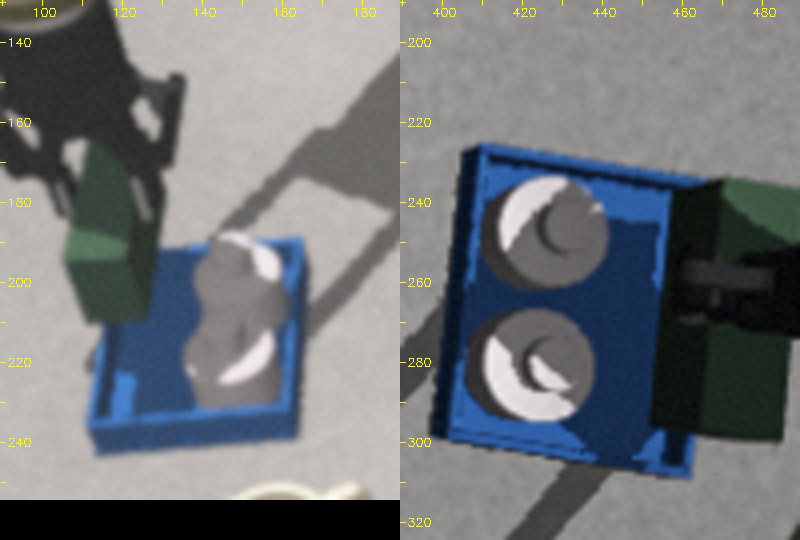

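The view shows both weights upright at (425,247) and (418,282), with the stone held level above the free side. I'll check the stone's position against the prediction.

Run:
```python
from h import *
print(w2p('top',[[411.9,-342.9,100.5],[411.9,-342.9,160.5],[404.3,-382.1,160.5]]).round(1), 'seen bottom 452,296.5; top 464,298?; 485,299.5')
P=[p2w('top',u,v,32) for u,v in[(390+(482-400)/4-.5,190+143/4-.5),(390+(690-400)/4-.5,190+478/4-.5),(390+(431-400)/4-.5,190+438/4-.5)]]
print(np.round(P,1))
```

```text
[[451.7 295.8]
 [465.  296.4]
 [486.3 299.9]] seen bottom 452,296.5; top 464,298?; 485,299.5
[[ 565.2 -293.    32. ]
 [ 381.3 -390.8   32. ]
 [ 406.6 -252.8   32. ]]
```

Call:
apply_moves --pt "0 0 0.5 0 0 0 0.2" --pt "0 0 0.6 0 0 0 0.2" --pt "0 0 0.6 0 0 0 0.2" --pt "0 0 0.6 0 0 0 0.2" --pt "0 0 0.4 0 0 0 0.2" --pt "0 0 0.15 0 0 0 0.2" --pt "0 0 0 0 0 0 0.2"

```text
time: 20.72
tool_pos: [466.4, -374.6, 31.0]
tcp_rot: [180.0, -0.0, 168.7]
ft_force: [-0.0, -0.0, -6.2]
finger_gap: 38.5
grip_force: 72.8
```

Call:
apply_moves --pt "0 0 0.1 0 0 0 0.2" --pt "0 0 0.05 0 0 0 0.2" --pt "0 0 0 0 0 0 0.2"

```text
time: 21.1
tool_pos: [466.4, -374.6, 26.7]
tcp_rot: [-180.0, 0.0, 168.7]
ft_force: [0.9, 0.5, -5.7]
finger_gap: 38.6
grip_force: 72.8
```

Call:
apply_moves --pt "0 0 0.07 0 0 0 0.2" --pt "0 0 0.04 0 0 0 0.2" --pt "0 0 0 0 0 0 0.2"

```text
time: 21.48
tool_pos: [466.2, -374.4, 23.1]
tcp_rot: [180.0, -0.0, 168.7]
ft_force: [-0.2, 0.2, -5.4]
finger_gap: 38.5
grip_force: 72.8
```

Call:
apply_moves --pt "0 0 0.03 0 0 0 0.2" --pt "0 0 0 0 0 0 0.2"

```text
time: 21.72
tool_pos: [466.4, -374.6, 22.7]
tcp_rot: [-180.0, 0.0, 168.7]
ft_force: [-1.0, 1.0, -2.8]
finger_gap: 38.5
grip_force: 73.0
```

Call:
apply_moves --pt "0 0 0 0 0 0 0.56" --pt "0 0 0 0 0 0 0.56" --pt "0 0 0 0 0 0 0.56" --pt "0 0 0 0 0 0 0.56"

```text
time: 22.22
tool_pos: [466.5, -374.7, 22.6]
tcp_rot: [-180.0, 0.0, 168.7]
ft_force: [1.0, 0.2, 0.0]
finger_gap: 47.8
grip_force: 0.0
```

Call:
apply_moves --pt "0 0 -0.3 0 0 0 0.56" --pt "0 0 -0.7 0 0 0 0.56" --pt "0 0 -1 0 0 0.97 0.56" --pt "0 0 -1 0 0 0.97 1" --pt "0 0 -1 0 0 0.97 1" --pt "0 0 -1 0 0 0.97 1" --pt "0 0 0 0 0 0.97 1" --pt "0 0 0 0 0 0.97 1"

```text
time: 23.22
tool_pos: [467.0, -375.1, 175.3]
tcp_rot: [-180.0, 0.2, 141.9]
ft_force: [0.6, -0.4, 0.1]
finger_gap: 85.0
grip_force: 0.0
```

Call:
apply_moves --pt "0 0 0 0 0 0.97 1" --pt "0 0 0 0 0 0.97 1" --pt "0 0 0 0 0 0.97 1" --pt "0 0 0 0 0 0.97 1" --pt "0 0 0 0 0 0.97 1" --pt "0 0 0 0 0 0.97 1" --pt "0 0 0 0 0 0.97 1" --pt "0 0 0 0 0 0.97 1"

```text
time: 24.22
tool_pos: [466.7, -374.8, 174.5]
tcp_rot: [179.9, 0.1, 106.3]
ft_force: [0.8, -0.8, 0.8]
finger_gap: 85.5
grip_force: 0.0
```

Call:
apply_moves --pt "0 0 0 0 0 0.97 1" --pt "0 0 0 0 0 0.97 1" --pt "0.96 0.126 0.07 0 0 0 1" --pt "0.96 0.126 0.07 0 0 0 1" --pt "0.96 0.126 0.07 0 0 0 1" --pt "0.96 0.126 0.07 0 0 0 1" --pt "0.96 0.126 0.07 0 0 0 1" --pt "0.96 0.126 0.07 0 0 0 1"

```text
time: 25.22
tool_pos: [466.5, -199.6, 161.8]
tcp_rot: [179.9, 0.1, 97.6]
ft_force: [0.1, -0.4, -0.6]
finger_gap: 85.3
grip_force: 0.0
```

Call:
apply_moves --pt "0.96 0.126 0.07 0 0 0 1" --pt "0.96 0.126 0.07 0 0 0 1" --pt "0.96 0.126 0.07 0 0 0 1" --pt "0.96 0.126 0.07 0 0 0 1" --pt "0.96 0.126 0.07 0 0 0 1" --pt "0.96 0.126 0.07 0 0 0 1" --pt "0.96 0.126 0.07 0 0 0 1" --pt "0.96 0.126 0.07 0 0 0 1"

```text
time: 26.22
tool_pos: [466.3, 33.1, 145.0]
tcp_rot: [179.9, 0.0, 97.6]
ft_force: [-0.6, -0.2, -0.4]
finger_gap: 85.1
grip_force: 0.0
```

Call:
apply_moves --pt "0.96 0.126 0.07 0 0 0 1" --pt "0.96 0.126 0.07 0 0 0 1" --pt "0.96 0.126 0.07 0 0 0 1" --pt "0.96 0.126 0.07 0 0 0 1" --pt "0.96 0.126 0.07 0 0 0 1" --pt "0.96 0.126 0.07 0 0 0 1" --pt "0.96 0.126 0.07 0 0 0 1" --pt "0.96 0.126 0.07 0 0 0 1"

```text
time: 27.22
tool_pos: [465.8, 265.8, 128.2]
tcp_rot: [179.9, -0.0, 97.6]
ft_force: [0.0, -0.2, -0.0]
finger_gap: 85.3
grip_force: 0.0
```

Call:
apply_moves --pt "0.96 0.126 0.07 0 0 0 1" --pt "0.96 0.126 0.07 0 0 0 1" --pt "0 0 0 -0.95 0 0 1" --pt "0 0 0 -0.95 0 0 1" --pt "0 0 0 -0.95 0 0 1" --pt "0 0 0 -0.95 0 0 1" --pt "0 0 0 -0.95 0 0 1" --pt "0 0 0 -0.95 0 0 1"

```text
time: 28.22
tool_pos: [465.9, 323.1, 124.5]
tcp_rot: [153.6, -0.1, 97.6]
ft_force: [-1.1, -0.4, -0.3]
finger_gap: 85.3
grip_force: 0.0
```

Call:
apply_moves --pt "0 0 0 -0.97 0 0 1" --pt "0 0 0 -0.97 0 0 1" --pt "0 0 0 0 0 0 1"

```text
time: 28.6
tool_pos: [464.2, 322.6, 122.4]
tcp_rot: [145.0, 0.0, 97.6]
ft_force: [-0.5, 0.2, 0.1]
finger_gap: 85.2
grip_force: 0.0
```

Run:
```python
from h import *
s=sense();print(s['tool_pos'],s['tcp_rot'],s['joint_pos'].round(1))
t=s['tool_pos'];Rt=R.from_euler('xyz',s['tcp_rot'],degrees=True)
print(Rt.as_matrix().round(3))
a=crop('scene','g1.png',310,415,95,220,5); b=crop('top','g2.png',95,150,200,325,5)
cv2.imwrite('pics/g3.png',np.hstack([a,b])[:600])
P0=np.array([536.9,330.8,22])
print('edges scene',w2p('scene',[P0]),'top',w2p('top',[P0]))
for zb in('tool','world'):
  for k in(34,40):
    q=[t+Rt.apply([0,sg*50,(-k if zb=='tool' else 0)])+(0 if zb=='tool' else np.array([0,0,k])) for sg in(-1,1)]
    print(zb,k,w2p('scene',q).round(1).tolist(),w2p('top',q).round(1).tolist())
```

```text
[464.2328083  322.59040919 122.36837752] [1.44981621e+02 9.53499669e-03 9.76287812e+01] [ 42.5 -20.9 128.2 -27.1  46.1  49.2]
[[-0.133  0.812  0.569]
 [ 0.991  0.109  0.076]
 [-0.     0.574 -0.819]]
edges scene [[373.56922338 177.95494337]] top [[128.73329902 245.53629057]]
tool 34 [[354.2, 125.4], [372.0, 124.9]] [[115.5, 308.8], [99.0, 264.9]]
tool 40 [[353.8, 123.5], [371.6, 122.8]] [[114.6, 310.7], [97.9, 266.6]]
world 34 [[357.9, 127.4], [376.2, 127.0]] [[113.3, 298.6], [96.6, 254.0]]
world 40 [[358.2, 125.7], [376.5, 125.2]] [[112.0, 298.7], [95.2, 253.7]]
```

View pics/g3.png

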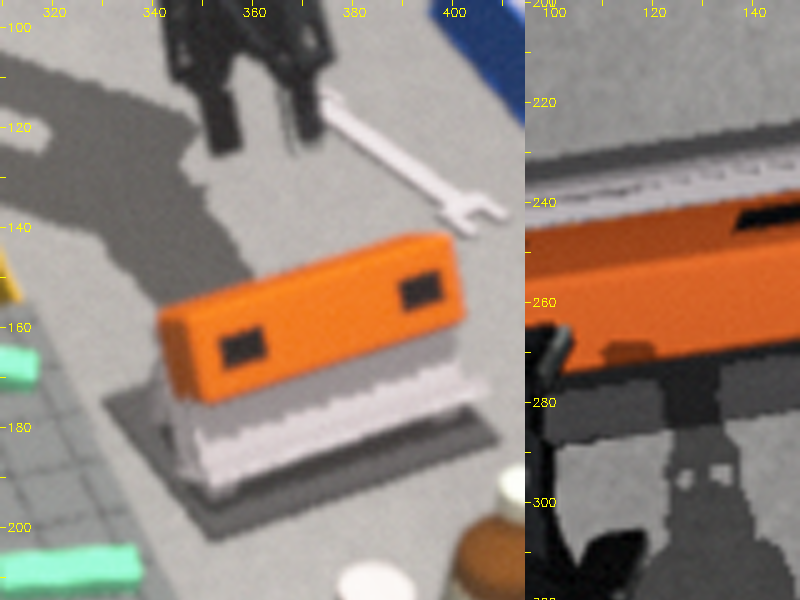

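The picture shows the fingertips at scene (355,125) and (372.5,122). That matches a tool whose tips lie about 36 mm behind the reported TCP along tool z. I'll check the scraper model against the handle corners.

Run:
```python
from h import *
cy=np.radians(7.3);Rs=R.from_euler('z',cy)*R.from_euler('y',-35,degrees=True)
P0=np.array([536.9,330.8,22])
for n in('top','scene'):
  for x in(-23,23):
    for y in(-90,90):
      for z in(40,95): print(n,x,y,z,w2p(n,[P0+Rs.apply([x,y,z])]).round(1)[0])
s=sense();t=s['tool_pos'];Rt=R.from_euler('xyz',s['tcp_rot'],degrees=True)
for k in(100,28):print(Rt.inv().apply(P0+Rs.apply([0,0,k])-t)/30)
print('rotvec units',(Rt.inv()*Rs*R.from_matrix(np.array([[0,1,0],[1,0,0],[0,0,-1]]))).as_rotvec()/.08)
```

```text
top -23 -90 40 [168.4 257.5]
top -23 -90 95 [163.9 271.3]
top -23 90 40 [ 86.  269.9]
top -23 90 95 [ 76.7 284.4]
top 23 -90 40 [163.1 238.9]
top 23 -90 95 [158.2 251.8]
top 23 90 40 [ 78.9 251.6]
top 23 90 95 [ 69.  265.3]
scene -23 -90 40 [340.5 172.9]
scene -23 -90 95 [336.5 154.6]
scene -23 90 40 [392.2 156.2]
scene -23 90 95 [388.9 138.5]
scene 23 -90 40 [348.1 174.2]
scene 23 -90 95 [344.  155.3]
scene 23 90 40 [401.1 156.9]
scene 23 90 95 [397.7 138.7]
[-0.05313314  0.01705314  0.81204576]
[-0.06212348  0.01565569  3.21202851]
rotvec units [ 0.0071949  -0.04683772  0.04456221]
```

Run:
```python
from h import *
from scipy.optimize import least_squares
P0=np.array([536.9,330.8,22])
obs=[('top',23,90,40,77,248),('top',23,-90,40,160.8,236.5),('top',23,90,95,69.5,261.5),('top',-23,90,95,76.5,277.8),('top',-23,-90,95,160.8,265.3),
('scene',23,-90,40,350.5,175),('scene',23,90,40,402.5,158.5),('scene',23,-90,95,347.5,157.5),('scene',23,90,95,400.5,143),('scene',-23,-90,95,341.5,158.6)]
def f(p,full=False):
    Rs=R.from_euler('z',p[3],degrees=True)*R.from_euler('y',-p[4],degrees=True)
    return np.concatenate([w2p(o[0],[P0+p[:3]+Rs.apply(o[1:4])])[0]-o[4:] for o in obs]+[[p[2]/5,(p[4]-35)/2]])
r=least_squares(f,[0,0,0,7.3,35],loss='soft_l1');print(r.x.round(1),r.fun.round(1))
p=r.x;Rs=R.from_euler('z',p[3],degrees=True)*R.from_euler('y',-p[4],degrees=True)
s=sense();t=s['tool_pos'];Rt=R.from_euler('xyz',s['tcp_rot'],degrees=True)
for k in(100,28):print(Rt.inv().apply(P0+p[:3]+Rs.apply([0,0,k])-t)/30)
print('shift in tool mm',Rt.inv().apply(p[:3]))
```

```text
[ 9.6  5.6 -3.5  7.7 35.3] [ 0.4 -0.3  0.3 -2.  -1.9 -0.3 -1.   2.4  1.3  1.2  0.7  2.   1.4  0.9
 -0.5  0.7 -0.1 -1.9 -2.1 -1.1 -0.7  0.2]
[0.07677143 0.21054483 1.10416423]
[0.07668662 0.22192504 3.50413725]
shift in tool mm [4.26820071 6.33715305 8.76314853]
```

Call:
apply_moves --pt "0 0.12 0.5 0 0 0 1" --pt "0 0 0.7 0 0 0 1" --pt "0 0 0.7 0 0 0 1" --pt "0 0 0.7 0 0 0 1" --pt "0 0 0.4 0 0 0 1" --pt "0 0 0.3 0 0 0 1" --pt "0 0 0 0 0 0 1"

```text
time: 29.58
tool_pos: [524.6, 330.3, 42.8]
tcp_rot: [145.0, 0.0, 97.5]
ft_force: [-0.3, 0.2, 0.3]
finger_gap: 85.6
grip_force: 0.0
```

Call:
apply_moves --pt "0 0 0 0 0 0 0.62" --pt "0 0 0 0 0 0 0.56" --pt "0 0 0 0 0 0 0.5" --grip_force 40

```text
time: 29.95
tool_pos: [528.2, 332.5, 48.4]
tcp_rot: [144.5, -0.2, 97.6]
ft_force: [6.8, -2.8, 9.8]
finger_gap: 45.2
grip_force: 42.1
```

Call:
apply_moves --pt "0 0.1 0 0 0 0 0.4" --pt "0 0.1 0 0 0 0 0.4" --pt "0 0 0 0 0 0 0.4" --grip_force 100

```text
time: 30.32
tool_pos: [528.6, 332.5, 48.6]
tcp_rot: [144.9, -0.1, 97.6]
ft_force: [-32.3, -6.6, 29.1]
finger_gap: 45.2
grip_force: 100.0
```

Run:
```python
from h import *
s=sense();print({k:s[k] for k in('tool_pos','tcp_rot','ft_force','wrist_torque','finger_gap','grip_force','time')})
```

```text
{'tool_pos': array([528.55267837, 332.46934093,  48.64846662]), 'tcp_rot': array([ 1.44930727e+02, -1.07588467e-01,  9.75679636e+01]), 'ft_force': array([-32.31615834,  -6.57530993,  29.09887465]), 'wrist_torque': array([-0.29281875,  2.39048545, -0.41751385]), 'finger_gap': 45.18885677235511, 'grip_force': 100.02891540527344, 'time': 30.325}
```

Call:
apply_moves --pt "0 0 -0.2 0 0 0 0.4" --pt "0 0 -0.5 0 0 0 0.4" --pt "0 0 -0.8 0 0 0 0.4" --pt "0 0 -0.8 0 0 0 0.4" --pt "0 0 -0.8 0 0 0 0.4" --pt "0 0 -0.5 0 0 0 0.4" --pt "0 0 0 0 0 0 0.4"

```text
time: 31.2
tool_pos: [467.7, 323.4, 135.9]
tcp_rot: [144.9, -0.1, 97.6]
ft_force: [0.9, 0.1, -3.2]
finger_gap: 44.9
grip_force: 104.9
```

Run:
```python
from h import *
s=sense();print({k:s[k] for k in('tool_pos','tcp_rot','ft_force','wrist_torque','finger_gap','grip_force','joint_pos')})
t=s['tool_pos'];Rt=R.from_euler('xyz',s['tcp_rot'],degrees=True);print(Rt.inv().apply(np.array([528.55,332.47,48.65])-t)/30)
```

```text
{'tool_pos': array([467.66848772, 323.41139138, 135.88420024]), 'tcp_rot': array([ 1.44903036e+02, -6.54615290e-02,  9.76123815e+01]), 'ft_force': array([ 0.92579568,  0.1177979 , -3.20873769]), 'wrist_torque': array([-0.0426415 ,  0.56378659, -0.02364564]), 'finger_gap': 44.92153027071509, 'grip_force': 104.945969581604, 'joint_pos': array([ 42.21399212, -21.52219813, 127.25572498, -26.30068821,
        47.32002099,  47.99493769])}
[0.02713659 0.00659859 3.55867027]
```

Call:
apply_moves --pt "0 0 -1 0 0 0 0.4" --pt "0 0 -1 0.6 0 0 0.4" --pt "0 0 0 1 0 0 0.4" --pt "0 0 0 1 0 0 0.4" --pt "0 0 0 1 0 0 0.4" --pt "0 0 0 1 0 0 0.4" --pt "0 0 0 1 0 0 0.4" --pt "0 0 0 1 0 0 0.4"

```text
time: 32.2
tool_pos: [433.8, 318.0, 182.8]
tcp_rot: [175.4, 0.0, 97.5]
ft_force: [0.2, -0.7, -3.0]
finger_gap: 45.1
grip_force: 105.0
```

Call:
apply_moves --pt "0 0 0 1 0 0 0.4" --pt "0 0 0 0 0 0.74 0.4" --pt "0 0 0 0 0 0.74 0.4" --pt "0 0 0 0 0 0.74 0.4" --pt "-0.58 0.88 0 0 0 0 0.4" --pt "-0.58 0.88 0 0 0 0 0.4" --pt "-0.58 0.88 0 0 0 0 0.4" --pt "-0.58 0.88 0 0 0 0 0.4"

```text
time: 33.2
tool_pos: [536.8, 243.0, 182.7]
tcp_rot: [179.9, 0.0, 87.4]
ft_force: [-0.3, 0.5, -2.5]
finger_gap: 45.1
grip_force: 105.0
```

```bash
cat >> h.py <<'E'
def tgt(xp,yp,z):
    s=sense();t=s['tool_pos'];Rt=R.from_euler('xyz',s['tcp_rot'],degrees=True);a=np.radians(-2.5)
    P=np.array([563+xp*np.cos(a)-yp*np.sin(a),10+xp*np.sin(a)+yp*np.cos(a),z])
    W=R.from_matrix(np.array([[0,1,0],[1,0,0],[0,0,-1]]));W=R.from_euler('z',a)*W
    print(s['time'],t.round(1),s['tcp_rot'].round(1),'shift',(Rt.inv().apply(P-t)/30).round(3),'turn',((Rt.inv()*W).as_rotvec()/.08).round(2),'F',s['ft_force'].round(1),'gap',s['finger_gap'].round(1))
E
python3 -c "
from h import *
tgt(124,128,112)"
```

```text
Traceback (most recent call last):
  File "h.py", line 27, in tgt
    print(s['time'],t.round(1),s['tcp_rot'].round(1),'shift',(Rt.inv().apply(P-t)/30).round(3),'turn',((Rt.inv()*W).as_rotvec()/.08).round(2),'F',s['ft_force'].round(1),'gap',s['finger_gap'].round(1))
                                                                                                                                                                               ^^^^^^^^^^^^^^^^^^^^^
AttributeError: 'float' object has no attribute 'round'
```

Call:
apply_moves --pt "-0.57 0.88 0 0 0 0 0.4" --pt "-0.57 0.88 0 0 0 0 0.4" --pt "-0.57 0.88 0 0 0 0 0.4" --pt "-0.57 0.88 0.3 0 0 0 0.4" --pt "-0.57 0.88 0.6 0 0 0 0.4" --pt "-0.57 0.88 0.8 0 0 0 0.4" --pt "0 0 0.6 0 0 0 0.4" --pt "0 0 0 0 0 0 0.4"

```text
time: 34.2
tool_pos: [687.6, 134.1, 111.6]
tcp_rot: [-179.8, 0.0, 87.4]
ft_force: [-0.1, -0.3, -2.6]
finger_gap: 45.0
grip_force: 105.0
```

```bash
sed -i "s/s\['finger_gap'\].round(1)/s['finger_gap']/" h.py; python3 -c "
from h import *
tgt(124,128,102.5)"
```

```text
34.2 [687.6 134.1 111.6] [-179.8    0.    87.4] shift [-0.047  0.167  0.304] turn [-0.04  0.   -0.03] F [-0.1 -0.3 -2.6] gap 45.03690700454282
```

Call:
apply_moves --pt "-0.03 0.1 0.3 0 0 0 0.4" --pt "0 0 0 0 0 0 0.4"

```text
time: 34.45
tool_pos: [692.7, 133.9, 106.8]
tcp_rot: [179.8, -0.0, 87.4]
ft_force: [0.4, 0.0, -3.2]
finger_gap: 45.0
grip_force: 105.0
```

Call:
apply_moves --pt "0 0 0.08 0 0 0 0.4" --pt "0 0 0 0 0 0 0.4"

```text
time: 34.7
tool_pos: [692.9, 133.7, 104.8]
tcp_rot: [179.8, -0.0, 87.4]
ft_force: [0.2, -0.0, -3.2]
finger_gap: 44.9
grip_force: 105.0
```

Call:
apply_moves --pt "0 0 0.1 0 0 0 0.4" --pt "0 -0.3 0 0 0 0 0.4" --pt "0 -0.45 0 0 0 0 0.4" --pt "0 -0.55 0 0 0 0 0.4" --pt "0 -0.55 0 0 0 0 0.4" --pt "0 -0.55 0 0 0 0 0.4" --pt "0 -0.55 0 0 0 0 0.4" --pt "0 -0.55 0 0 0 0 0.4"

```text
time: 35.7
tool_pos: [587.0, 138.2, 101.1]
tcp_rot: [179.8, -0.0, 87.4]
ft_force: [0.5, -0.1, -2.8]
finger_gap: 45.3
grip_force: 105.1
```

Call:
apply_moves --pt "0 -0.55 0 0 0 0 0.4" --pt "0 -0.55 0 0 0 0 0.4" --pt "0 -0.55 0 0 0 0 0.4" --pt "0 -0.55 0 0 0 0 0.4" --pt "0 -0.55 0 0 0 0 0.4" --pt "0 -0.55 0 0 0 0 0.4" --pt "0 -0.55 0 0 0 0 0.4" --pt "0 -0.55 0 0 0 0 0.4"

```text
time: 36.7
tool_pos: [455.3, 144.2, 100.8]
tcp_rot: [179.8, -0.0, 87.4]
ft_force: [0.3, 0.1, -3.3]
finger_gap: 45.0
grip_force: 105.1
```

```bash
cat >> h.py <<'E'
def scraps():
    im=cv2.cvtColor(snapshot('top')[:,:,::-1],cv2.COLOR_BGR2HSV)
    for n,lo,hi in(('green',(70,60,90),(90,255,255)),('red',(3,120,90),(13,255,240))):
        m=cv2.inRange(im,lo,hi); m[:,:180]=0; m[:,365:]=0; m[:160]=0; m[375:]=0
        k,_,st,c=cv2.connectedComponentsWithStats(m)
        print(n,[(st[i,4],c[i].round(0).tolist(),p2w('top',*c[i],79)[:2].round(0).tolist()) for i in range(1,k) if st[i,4]>15])
E
python3 -c "
from h import *
tgt(-148,128,101.5);scraps()"
```

```text
36.7 [455.3 144.2 100.8] [179.8  -0.   87.4] shift [-0.047 -1.152 -0.028] turn [ 0.05 -0.01 -0.02] F [ 0.3  0.1 -3.3] gap 44.972342840668794
green [(np.int32(386), [275.0, 186.0], [651.0, 3.0]), (np.int32(216), [223.0, 298.0], [418.0, 113.0])]
red [(np.int32(350), [327.0, 229.0], [554.0, -103.0]), (np.int32(357), [273.0, 265.0], [483.0, 9.0]), (np.int32(365), [327.0, 268.0], [474.0, -99.0]), (np.int32(806), [228.0, 280.0], [455.0, 102.0])]
```

Call:
apply_moves --pt "0 -0.5 0 0 0 0 0.4" --pt "0 -0.5 0 0 0 0 0.4" --pt "0 -0.25 0 0 0 0 0.4" --pt "0 0 -0.8 0 0 0 0.4" --pt "0 0 -0.8 0 0 0 0.4" --pt "-0.87 0.91 0 0 0 0 0.4" --pt "-0.87 0.91 0 0 0 0 0.4" --pt "-0.87 0.91 0 0 0 0 0.4"

```text
time: 37.75
tool_pos: [497.7, 63.1, 149.0]
tcp_rot: [179.8, -0.0, 87.4]
ft_force: [0.3, 0.7, -3.3]
finger_gap: 44.9
grip_force: 105.0
```

Call:
apply_moves --pt "-0.87 0.91 0 0 0 0 0.4" --pt "-0.87 0.91 0 0 0 0 0.4" --pt "-0.87 0.91 0 0 0 0 0.4" --pt "-0.87 0.91 0 0 0 0 0.4" --pt "-0.87 0.91 0 0 0 0 0.4" --pt "-0.87 0.91 0 0 0 0 0.4" --pt "-0.87 0.91 0 0 0 0 0.4" --pt "0 0 0.8 0 0 0 0.4"

```text
time: 38.75
tool_pos: [682.6, -130.4, 127.3]
tcp_rot: [179.5, 0.1, 87.3]
ft_force: [0.4, 0.3, -4.1]
finger_gap: 44.6
grip_force: 105.2
```

```bash
python3 -c "
from h import *
tgt(120,-135,101.5);scraps()"
```

```text
38.75 [ 682.6 -130.4  127.3] [1.795e+02 1.000e-01 8.730e+01] shift [ 0.002 -0.193  0.857] turn [ 0.11  0.02 -0.05] F [ 0.4  0.3 -4.1] gap 44.59214996674342
green [(np.int32(386), [275.0, 186.0], [651.0, 3.0]), (np.int32(508), [218.0, 301.0], [414.0, 124.0])]
red [(np.int32(28), [299.0, 162.0], [702.0, -51.0]), (np.int32(74), [331.0, 162.0], [699.0, -119.0]), (np.int32(45), [361.0, 163.0], [697.0, -183.0]), (np.int32(280), [272.0, 266.0], [481.0, 13.0])]
```

Call:
apply_moves --pt "0 0 0.6 0 0 0 0.4" --pt "0 0 0 0 0 0 0.4"

```text
time: 39.05
tool_pos: [677.9, -126.5, 104.9]
tcp_rot: [-180.0, -0.1, 87.4]
ft_force: [-0.3, -0.6, -3.6]
finger_gap: 45.0
grip_force: 105.0
```

Call:
apply_moves --pt "-0.17 0 0.1 0 0 0 0.4" --pt "0 -0.6 0 0 0 0 0.4" --pt "0 -0.8 0 0 0 0 0.4" --pt "0 -0.8 0 0 0 0 0.4" --pt "0 -0.55 0 0 0 0 0.4" --pt "0 -0.55 0 0 0 0 0.4" --pt "0 -0.55 0 0 0 0 0.4" --pt "0 -0.55 0 0 0 0 0.4"

```text
time: 40.05
tool_pos: [547.7, -126.7, 105.3]
tcp_rot: [179.7, 0.0, 87.4]
ft_force: [0.6, -0.1, -3.0]
finger_gap: 44.9
grip_force: 105.1
```

Call:
apply_moves --pt "0 -0.55 0 0 0 0 0.4" --pt "0 -0.55 0 0 0 0 0.4" --pt "0 -0.55 0 0 0 0 0.4" --pt "0 -0.55 0 0 0 0 0.4" --pt "0 -0.55 0 0 0 0 0.4" --pt "0 -0.55 0 0 0 0 0.4" --pt "0 -0.55 0 0 0 0 0.4" --pt "0 -0.55 0 0 0 0 0.4"

```text
time: 41.05
tool_pos: [415.8, -120.8, 104.7]
tcp_rot: [179.7, 0.0, 87.4]
ft_force: [0.5, 0.5, -3.6]
finger_gap: 45.0
grip_force: 104.9
```

```bash
python3 -c "
from h import *
tgt(-150,-135,101.5);scraps()"
```

```text
41.05 [ 415.8 -120.8  104.7] [179.7   0.   87.4] shift [ 0.069 -0.29   0.106] turn [ 0.07  0.01 -0.02] F [ 0.5  0.5 -3.6] gap 44.96463835327364
green [(np.int32(385), [275.0, 186.0], [651.0, 3.0]), (np.int32(508), [218.0, 301.0], [414.0, 124.0])]
red [(np.int32(357), [273.0, 265.0], [483.0, 9.0]), (np.int32(706), [309.0, 297.0], [417.0, -61.0])]
```

Call:
apply_moves --pt "0 -0.35 0 0 0 0 0.4" --pt "0 -0.05 0 0 0 0 0.4" --pt "0 0 -0.8 0 0 0 0.4" --pt "0 0 -0.7 0 0 0 0.4" --pt "0.44 0.92 0 0 0 0 0.4" --pt "0.44 0.92 0 0 0 0 0.4" --pt "0.44 0.92 0 0 0 0 0.4" --pt "0.44 0.92 0 0 0 0 0.4"

```text
time: 42.1
tool_pos: [517.5, -71.6, 148.8]
tcp_rot: [179.8, -0.0, 87.4]
ft_force: [0.1, -0.3, -4.2]
finger_gap: 44.9
grip_force: 105.1
```

Call:
apply_moves --pt "0.44 0.92 0 0 0 0 0.4" --pt "0.44 0.92 0 0 0 0 0.4" --pt "0.44 0.92 0 0 0 0 0.4" --pt "0.44 0.92 0 0 0 0 0.4" --pt "0.44 0.92 0 0 0 0 0.4" --pt "0.44 0.92 0 0 0 0 0.4" --pt "0 0 0.6 0 0 0 0.4" --pt "0 0 0 0 0 0 0.4"

```text
time: 43.1
tool_pos: [683.1, -0.4, 127.8]
tcp_rot: [-179.9, -0.0, 87.4]
ft_force: [-1.3, -0.0, -4.7]
finger_gap: 44.7
grip_force: 105.1
```

```bash
python3 -c "
from h import *
tgt(124,-3,101.5);scraps()"
```

```text
43.1 [ 6.831e+02 -4.000e-01  1.278e+02] [-179.9   -0.    87.4] shift [0.072 0.122 0.876] turn [-0.03 -0.01 -0.02] F [-1.3 -0.  -4.7] gap 44.74538197318893
green [(np.int32(346), [274.0, 186.0], [650.0, 4.0])]
red [(np.int32(243), [246.0, 163.0], [703.0, 63.0]), (np.int32(177), [296.0, 163.0], [699.0, -44.0]), (np.int32(301), [331.0, 304.0], [402.0, -104.0])]
```

Call:
apply_moves --pt "0.07 0.15 0.2 0 0 0 0.4" --pt "0 0 0.6 0 0 0 0.4" --pt "0 0 0.1 0 0 0 0.4" --pt "0 0 0 0 0 0 0.4"

```text
time: 43.65
tool_pos: [689.1, 1.4, 103.3]
tcp_rot: [179.9, -0.0, 87.4]
ft_force: [0.1, -0.3, -2.7]
finger_gap: 44.7
grip_force: 105.1
```

Call:
apply_moves --pt "0 -0.3 0.03 0 0 0 0.4" --pt "0 -0.45 0 0 0 0 0.4" --pt "0 -0.55 0 0 0 0 0.4" --pt "0 -0.55 0 0 0 0 0.4" --pt "0 -0.55 0 0 0 0 0.4" --pt "0 -0.55 0 0 0 0 0.4" --pt "0 -0.55 0 0 0 0 0.4" --pt "0 -0.55 0 0 0 0 0.4"

```text
time: 44.65
tool_pos: [568.0, 6.9, 103.8]
tcp_rot: [179.7, -0.0, 87.4]
ft_force: [-0.4, 0.5, -2.8]
finger_gap: 45.1
grip_force: 105.1
```

Call:
apply_moves --pt "0 -0.55 0 0 0 0 0.4" --pt "0 -0.55 0 0 0 0 0.4" --pt "0 -0.55 0 0 0 0 0.4" --pt "0 -0.55 0 0 0 0 0.4" --pt "0 -0.55 0 0 0 0 0.4" --pt "0 -0.55 0 0 0 0 0.4" --pt "0 -0.55 0 0 0 0 0.4" --pt "0 -0.55 0 0 0 0 0.4"

```text
time: 45.65
tool_pos: [436.2, 12.9, 103.3]
tcp_rot: [179.7, -0.0, 87.4]
ft_force: [-0.5, -0.2, -3.7]
finger_gap: 44.8
grip_force: 108.0
```

Call:
apply_moves --pt "0 -0.55 0 0 0 0 0.4" --pt "0 -0.3 0 0 0 0 0.4" --pt "0 0 0 0 0 0 0.4" --pt "0 0 -0.8 0 0 0 0.4" --pt "0 0 -0.8 0 0 0 0.4" --pt "0 0 -0.8 0 0 0 0.4"

```text
time: 46.4
tool_pos: [411.5, 14.0, 175.5]
tcp_rot: [179.8, -0.0, 87.4]
ft_force: [0.2, 0.0, -2.7]
finger_gap: 45.4
grip_force: 107.9
```

```bash
python3 -c "
from h import *
tgt(-142,303,183);scraps()
c=crop('scene','e.png',180,330,120,260,4)
im=cv2.cvtColor(snapshot('scene')[:,:,::-1],cv2.COLOR_BGR2HSV)
for n,lo,hi in(('green',(70,60,60),(90,255,255)),('red',(0,120,60),(12,255,240))):
    m=cv2.inRange(im,lo,hi);m[:,:180]=0;m[:,345:]=0;m[:120]=0;m[240:]=0
    k,_,st,ce=cv2.connectedComponentsWithStats(m);print(n,[(int(st[i,4]),ce[i].round(0).tolist(),st[i,:4].tolist()) for i in range(1,k) if st[i,4]>10])
print(w2p('scene',[[423,183,65],[416,-152,65]]).round(0))
"
```

```text
46.4 [411.5  14.  175.5] [179.8  -0.   87.4] shift [10.188  0.301 -0.242] turn [ 0.05 -0.01 -0.02] F [ 0.2  0.  -2.7] gap 45.36201487576149
green []
red []
green []
red [(655, [253.0, 127.0], [224, 120, 67, 17])]
[[314. 152.]
 [202. 174.]]
```

Call:
apply_moves --pt "0.926 0.03 -0.02 0 0 0 0.4" --pt "0.926 0.03 -0.02 0 0 0 0.4" --pt "0.926 0.03 -0.02 0 0 0 0.4" --pt "0.926 0.03 -0.02 0 0 0 0.4" --pt "0.926 0.03 -0.02 0 0 0 0.4" --pt "0.926 0.03 -0.02 0 0 0 0.4" --pt "0.926 0.03 -0.02 0 0 0 0.4" --pt "0.926 0.03 -0.02 0 0 0 0.4"

```text
time: 47.55
tool_pos: [427.6, 236.4, 177.5]
tcp_rot: [179.9, 0.0, 87.4]
ft_force: [0.0, 0.2, -3.3]
finger_gap: 45.0
grip_force: 107.9
```

Call:
apply_moves --pt "0.926 0.03 -0.02 0 0 0 0.4" --pt "0.926 0.03 -0.02 0 0 0 0.4" --pt "0.926 0.03 -0.02 0 0 0 0.4" --pt "0 0 0 0 0 -0.75 0.4" --pt "0 0 0 0 0 -0.75 0.4" --pt "0 0 0 0 0 -0.75 0.4" --pt "0 0 0 -0.95 0 0 0.4" --pt "0 0 0 -0.95 0 0 0.4"

```text
time: 48.55
tool_pos: [434.4, 318.5, 179.1]
tcp_rot: [171.1, 0.1, 97.7]
ft_force: [0.7, -0.3, -3.0]
finger_gap: 44.9
grip_force: 107.9
```

Call:
apply_moves --pt "0 0 0 -0.95 0 0 0.4" --pt "0 0 0 -0.95 0 0 0.4" --pt "0 0 0 -0.95 0 0 0.4" --pt "0 0 0 -0.95 0 0 0.4" --pt "0 0 0 -0.95 0 0 0.4" --pt "0 0 0 -0.95 0 0 0.4" --pt "0 0 0 0 0 0 0.4"

```text
time: 49.42
tool_pos: [432.6, 318.2, 177.9]
tcp_rot: [145.2, 0.1, 97.8]
ft_force: [-1.3, -0.1, -2.6]
finger_gap: 45.0
grip_force: 107.8
```

```bash
cat >> h.py <<'E'
def cr(k=0):
    s=sense();t=s['tool_pos'];Rt=R.from_euler('xyz',s['tcp_rot'],degrees=True);W=R.from_euler('xyz',[144.93,-.11,97.57],degrees=True)
    P=np.array([528.55,332.47,48.65])-W.apply([0,0,k])
    print(s['time'],t.round(1),'shift',(Rt.inv().apply(P-t)/30).round(3),'turn',((Rt.inv()*W).as_rotvec()/.08).round(2),'F',s['ft_force'].round(1),Rt.inv().apply(s['ft_force']).round(1),'gap',s['finger_gap'])
E
python3 -c "
from h import *
cr(60);cr();scraps()
im=cv2.cvtColor(snapshot('top')[:,:,::-1],cv2.COLOR_BGR2HSV)[285:380,180:365]
for n,lo,hi in(('green',(60,40,40),(95,255,255)),('red',(0,100,40),(14,255,240))):
    m=cv2.inRange(im,lo,hi)
    k,_,st,c=cv2.connectedComponentsWithStats(m)
    print(n,[(int(st[i,4]),p2w('top',c[i][0]+180,c[i][1]+285,20)[:2].round(0).tolist(),st[i,:4].tolist()) for i in range(1,k) if st[i,4]>15])
"
```

```text
49.425 [432.6 318.2 177.9] shift [0.046 0.189 3.382] turn [-0.06  0.01  0.08] F [-1.3 -0.1 -2.6] [ 0.1 -2.6  1.3] gap 44.960734563180154
49.425 [432.6 318.2 177.9] shift [0.048 0.199 5.382] turn [-0.06  0.01  0.08] F [-1.3 -0.1 -2.6] [ 0.1 -2.6  1.3] gap 44.960734563180154
green [(np.int32(508), [218.0, 301.0], [414.0, 124.0]), (np.int32(119), [271.0, 296.0], [420.0, 16.0])]
red [(np.int32(483), [325.0, 304.0], [402.0, -92.0]), (np.int32(208), [270.0, 308.0], [397.0, 19.0])]
green [(516, [412.0, 133.0], [19, 8, 38, 16]), (130, [419.0, 16.0], [73, 10, 34, 5])]
red [(508, [399.0, -98.0], [129, 11, 33, 17]), (210, [395.0, 21.0], [75, 20, 30, 8])]
```

Call:
apply_moves --pt "0.04 0.18 0.7 -0.05 0 0.07 0.4" --pt "0 0 0.7 0 0 0 0.4" --pt "0 0 0.7 0 0 0 0.4" --pt "0 0 0.6 0 0 0 0.4" --pt "0 0 0.3 0 0 0 0.4" --pt "0 0 0 0 0 0 0.4" --pt "0 0 0 0 0 0 0.4"

```text
time: 50.4
tool_pos: [490.5, 327.8, 111.6]
tcp_rot: [144.7, -0.2, 97.4]
ft_force: [-0.7, 0.4, -3.1]
finger_gap: 44.8
grip_force: 107.9
```

```bash
python3 -c "
from h import *
cr()"
```

```text
50.4 [490.5 327.8 111.6] shift [-0.018 -0.17   2.451] turn [ 0.04 -0.   -0.04] F [-0.7  0.4 -3.1] [ 0.5 -2.3  2.2] gap 44.75632378044673
```

Call:
apply_moves --pt "-0.02 -0.16 0 0.04 0 -0.04 0.4" --pt "0 0 0.5 0 0 0 0.4" --pt "0 0 0.5 0 0 0 0.4" --pt "0 0 0.3 0 0 0 0.4" --pt "0 0 0 0 0 0 0.4" --pt "0 0 0 0 0 0 0.4"

```text
time: 51.15
tool_pos: [508.6, 329.6, 76.6]
tcp_rot: [144.9, -0.1, 97.6]
ft_force: [0.2, 0.5, -2.8]
finger_gap: 44.8
grip_force: 107.9
```

```bash
python3 -c "
from h import *
cr()"
```

```text
51.15 [508.6 329.6  76.6] shift [0.005 0.013 1.149] turn [0.   0.   0.01] F [ 0.2  0.5 -2.8] [ 0.4 -1.4  2.5] gap 44.83558875429951
```

Call:
apply_moves --pt "0 0.01 0.4 0 0 0 0.4" --pt "0 0 0.4 0 0 0 0.4" --pt "0 0 0.18 0 0 0 0.4" --pt "0 0 0 0 0 0 0.4" --pt "0 0 0 0 0 0 0.4"

```text
time: 51.78
tool_pos: [525.6, 331.7, 52.2]
tcp_rot: [144.9, -0.1, 97.6]
ft_force: [2.6, 0.3, -3.2]
finger_gap: 45.0
grip_force: 107.8
```

```bash
python3 -c "
from h import *
cr()"
```

```text
51.775 [525.6 331.7  52.2] shift [0.012 0.014 0.154] turn [-0.    0.    0.01] F [ 2.6  0.3 -3.2] [-0.   0.3  4.2] gap 44.973480002078055
```

Call:
apply_moves --pt "0.01 0.01 0.08 0 0 0 0.4" --pt "0 0 0 0 0 0 0.4"

```text
time: 52.02
tool_pos: [527.0, 332.3, 50.3]
tcp_rot: [145.0, -0.1, 97.6]
ft_force: [1.6, 0.5, -3.8]
finger_gap: 44.8
grip_force: 108.0
```

Call:
apply_moves --pt "0 0 0.07 0 0 0 0.4" --pt "0 0 0 0 0 0 0.4"

```text
time: 52.28
tool_pos: [528.3, 332.4, 48.5]
tcp_rot: [145.0, -0.1, 97.6]
ft_force: [-0.4, -0.7, -3.3]
finger_gap: 44.6
grip_force: 108.0
```

```bash
python3 -c "
from h import *
cr()"
```

```text
52.275 [528.3 332.4  48.5] shift [0.002 0.012 0.001] turn [-0.01  0.    0.01] F [-0.4 -0.7 -3.3] [-0.7 -2.3  2.5] gap 44.642041459216465
```

Call:
apply_moves --pt "0 0 0.06 0 0 0 0.4" --pt "0 0 0 0 0 0 0.4"

```text
time: 52.52
tool_pos: [528.8, 332.3, 48.1]
tcp_rot: [145.0, -0.0, 97.5]
ft_force: [-24.5, -11.5, 21.2]
finger_gap: 44.6
grip_force: 111.6
```

Call:
apply_moves --pt "0 0 0.06 0 0 0 0.4" --pt "0 0 0 0 0 0 0.4"

```text
time: 52.78
tool_pos: [529.5, 332.4, 48.2]
tcp_rot: [145.0, -0.0, 97.4]
ft_force: [-53.5, -20.8, 51.5]
finger_gap: 44.8
grip_force: 116.3
```

```bash
python3 -c "
from h import *
cr()"
```

```text
52.775 [529.5 332.4  48.2] shift [ 0.007 -0.017 -0.031] turn [-0.01  0.03 -0.02] F [-53.5 -20.8  51.5] [-13.6 -16.1 -74.2] gap 44.83899503549086
```

Call:
apply_moves --pt "0 -0.02 -0.09 0 0 0 0.4" --pt "0 0 0 0 0 0 0.4" --pt "0 0 0 0 0 0 1" --pt "0 0 0 0 0 0 1" --pt "0 0 0 0 0 0 1" --pt "0 0 0 0 0 0 1"

```text
time: 53.52
tool_pos: [528.6, 332.5, 47.7]
tcp_rot: [144.9, -0.1, 97.6]
ft_force: [0.4, 0.0, -0.5]
finger_gap: 85.6
grip_force: 0.0
```

Call:
apply_moves --pt "0 0 -0.3 0 0 0 1" --pt "0 0 -0.6 0 0 0 1" --pt "0 0 -0.8 0 0 0 1" --pt "0 0 -1 0 0 0 1" --pt "0 0 -1 0 0 0 1" --pt "0 0 -0.7 0 0 0 1" --pt "0 0 0 0 0 0 1" --pt "0 0 0 0 0 0 1"

```text
time: 54.52
tool_pos: [453.2, 322.3, 155.2]
tcp_rot: [144.9, -0.1, 97.6]
ft_force: [0.8, 0.2, -0.3]
finger_gap: 85.6
grip_force: 0.0
```

Run:
```python
from h import *
s=sense();print(s['time'],s['tool_pos'],s['ft_force'],s['finger_gap'])
for n,(x0,x1,y0,y1) in(('top',(50,185,205,300)),('scene',(300,420,120,220))):
    im=snapshot(n)
    ref=cv2.resize(cv2.imread(f'pics/{n}0.png'),(560,420),interpolation=cv2.INTER_AREA)[:,:,::-1]
    for l,i in(('ref',ref),('now',im)):
        m=cv2.inRange(cv2.cvtColor(np.ascontiguousarray(i),cv2.COLOR_RGB2HSV),(5,190,90),(16,255,255))[y0:y1,x0:x1]
        k,_,st,c=cv2.connectedComponentsWithStats(m);j=1+st[1:,4].argmax();print(n,l,st[j],c[j].round(1))
```

```text
54.525 [453.18016159 322.25438284 155.22765924] [ 0.78270616  0.19061458 -0.32283965] 85.6093860186111
top ref [  20   33   92   40 2338] [66.4 53.3]
top now [  20   33   91   37 2246] [67.  52.7]
scene ref [ 43  23  59  32 911] [72.5 37.6]
scene now [ 44  23  58  32 937] [72.4 37.6]
```

Run:
```python
from h import *
scraps()
im=cv2.cvtColor(np.ascontiguousarray(snapshot('scene')),cv2.COLOR_RGB2HSV)
for n,lo,hi in(('green',(65,60,60),(92,255,255)),('red',(0,110,60),(12,255,240))):
    m=cv2.inRange(im,lo,hi);m[:,:185]=0;m[:,335:]=0;m[:125]=0;m[235:]=0
    k,_,st,c=cv2.connectedComponentsWithStats(m);print(n,[(int(st[i,4]),st[i,:4].tolist()) for i in range(1,k) if st[i,4]>4])
print(w2p('scene',[[405,124,55],[405,16,55],[400,-100,55],[424,124,65],[419,16,65],[418,-100,65]]).round(0).tolist())
```

```text
green [(np.int32(509), [218.0, 301.0], [414.0, 124.0]), (np.int32(119), [271.0, 296.0], [420.0, 16.0])]
red [(np.int32(484), [325.0, 304.0], [402.0, -92.0]), (np.int32(208), [270.0, 308.0], [397.0, 19.0])]
green []
red []
[[293.0, 155.0], [258.0, 162.0], [219.0, 169.0], [295.0, 156.0], [259.0, 163.0], [220.0, 170.0]]
```

```bash
python3 -c "
from bench import *
print(hand_in())"
```

```text
the job is handed in; nothing more can be done
None
```

The job is handed in at about 54.5 s of the 72 s limit, with no verdict returned: the weight and stone were set down in the tray, the plate is clear of scrap in both cameras (pieces partly hidden in the pan, not counted one by one), the scraper is back in its cradle where it started, and I did not re-check the bystanders or the tray by camera at the end.

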